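Set and lock the purge gas, then hold the purge box open

ROBOT

A 7-joint arm with a two-finger parallel gripper is mounted at the origin on the work surface. World frame = base frame: x ahead of the robot, y to its left, z up, the work surface at z = 0. Lengths are in m, angles in rad, forces in N, time in s.
With the tool pointing down it reaches from about 0.4 to 0.925 m from the base axis. Payload 4.1 kg.
Tool frame: the origin (TCP) lies midway between the tips of the shut fingers; the grasp point (between the pads) lies 19 mm behind it; x points along the fingers, y is the direction in which the jaws open and shut, and the axes are right-handed (so a half turn about x gives the same grasp; the last joint's range is limited). The gripper opens to 85 mm and grips with 20 to 120 N. Pads are 22 mm wide; open, the fingers measure 114 mm over their backs; the gripper's body (76 mm by 85 mm) begins 54 mm behind the grasp point. The pads swing forward as they close: fully open they stand 13 mm farther back than shut.
Start: joints at [-1.39, 0.398, 0.045, 1.537, -0.019, 1.207, -0.051], TCP at [0.179, 0.625, 0.209] pointing down, gripper open.
Joint ranges: [-2.82, 2.82], [-0.49, 2.23], [-1.37, 1.46], [0, 2.46], [-1.36, 4.5], [0.23, 2], [-2.94, 2.94]. Speed limits (rad/s): [2.57, 2.57, 3.14, 3.14, 3.14, 3.14, 3.14].

INTERFACE

Orientations are given as a unit quaternion [x, y, z, w].
In Python, from rig import state, read_camera, hand_in gives the robot as it stands.
- The arm moves only by the shell command python3 -m inch 'ROWS' [FORCE]. ROWS is JSON, a list of rows, each a list of 7 numbers: the shift along the world's x, y, z in units of 25 mm (1.0 is 25 mm), then the turn, a rotation vector about the world's x, y, z in units of 5 degrees (1.0 is 5 degrees), then the opening, from 0 (shut) to 1 (fully open). In form: [[tx, ty, tz, rx, ry, rz, gripper], ...]. A call has exactly 8 rows; each row shifts and turns the commanded pose from where the row before left it; what a row does not reach is not made up. A row lasts 1/10 s, in which the tool goes at most 50 mm and 8.59 degrees, less where a joint would pass 70% of its speed; a pose out of reach is approached as far as the arm can. A call is refused whole if a number of a shift passes 1 or a number of a turn 1, either way. A call with a gripper value outside its range is refused whole. The fingers move at their own pace and stop on an object; FORCE is the grip in N (left out, the last holds). Time passes only in rows, so rows that do not move let the fingers close, or fill a call up. It gives the time, the measured TCP pose, the force and the opening at its end, in the units of the state.
- state(): the state, without advancing time (a new reading comes with each control period).
- read_camera(name): name is "scene" or "top" or "wrist"; returns a dict with "img" (420x560x3 uint8, blue, green, red), "vfov" (degrees; the focal length in pixels is half the picture's height over the tangent of half this angle, whatever the lens; pixels are square), "cx", "cy" (the principal point, pixels), "R" (3x3) and "t" (3): a world point X has camera coordinates R X + t. Camera axes: x right, y down, z forward; pixel columns grow to the right and rows downward; lengths in m; the calibration is good to about 2 mm. A picture is of the moment at which its call begins. There is no depth.
- hand_in(): hands the job in, once; it reports no verdict.
The state is a dict: "time_s": time; "joints": joint angles; "qvel": joint speeds; "effort": joint torques, N m; "tcp_pos": TCP position; "tcp_rot": TCP orientation; "force": force on the tool from outside, world axes, zero at the start; "moment": the same for the moment, N m; "width": opening from 0.0 (shut) to 1.0 (fully open).
Only numpy, scipy, OpenCV 4.12 (cv2) and the standard library are available. Lean on these libraries where they do the work, as an engineer would, in place of code of your own. Each camera call takes 0.05 s, during which the arm holds its last target.

TASK

Get the welding purge box ready for loading: turn the bar knob of the gas regulator until its pointing end points at the raised tooth on the bezel, then slide the lock hood fully home over the knob. Then lift the purge box lid (it has a bow handle) and hold it half open with the gripper's fingers, at 45 degrees; finish while still holding it there, because it falls shut if let go. Leave everything else on the bench where it is.

Things in the scene. Friction and masses are not known exactly. Their poses are not given: they have to be found in the camera images.
- regulator: Fixed grey gas flow regulator block, 110 (x) x 215 (y) x 50 tall, two gauges on its front (-x) face (they stand out 17 mm) and pipe stubs on its back. Origin: centre of its underside on the bench. It stands either left or right of the robot's middle line. On its top: the bar knob (axis at x 0, y -47) and the sliding lock hood (parked centre x 0, y +53).
- knob_grip (a point): Point on the vertical axis of the black bar knob, 28 mm above the block's top (78 above the bench). The bar is 44 long (x of this frame), 12 thick (y of this frame), its underside 10 and its top 40 mm above the block; under it only a thin stem. +x of this frame is the pointing end: a small nose low on that end (5 wide, reaching 30 mm from the axis) and a white line on the bar's top towards that end. It turns with the knob.
- knob (a joint): Knob angle in rad, 0 to 2.2, grows as the knob is turned clockwise seen from above. Starts at 0 to 0.4. The knob must turn clockwise by about 0.6 to 1.5 rad to reach the mark. It stays where left (friction about 0.04 N m).
- mark (a point): The mark: a single raised steel tooth (12 long, 5 wide, top 8 mm above the block) on the rim of the flat steel bezel disc (66 diameter) around the knob. This point is on the tooth's top, 34 mm from the knob axis; +x of this frame points from the knob axis radially out through the tooth. The tooth's place round the knob differs from run to run and does not move during a run. The knob is set when its pointing end points at the tooth.
- lock_fin (a point): Centre of the upright gripping fin on the roof of the aluminium lock hood: fin 40 (x of the regulator) x 12 thick (y of the regulator) x 36 tall, this point 125 mm above the bench, fin top at 138, hood roof at 102. The hood is an inverted U, 78 x 70 x 52 tall, open at its two y ends, so it passes over the knob.
- lock (a joint): Travel of the lock hood in m, 0 (parked clear of the knob) to 0.100 (end stop, fully over the knob); grows as it slides along the regulator's -y. Starts at 0 to 0.015. Sliding friction about 2 N; stays where left.
- purge_box: Fixed green steel purge box, 230 (x) x 260 (y) x 110 tall without its lid, walls 6. Origin: centre of its underside on the bench. On the other side of the middle line from the regulator. A steel quarter-circle bar (radius 120 about the hinge) stands at its +y side, with a short peg where the lid stands at 45 degrees.
- lid_hinge (a point): Middle of the lid's hinge axis, at the top of the box's back (+x) wall, 110 mm above the bench; the axis runs along y of the box. This frame turns with the lid.
- lid (a joint): Lid opening angle in rad, 0 closed to 1.3 (stop). The lid's front edge (towards the robot) rises as it opens. 45 degrees is 0.785. No stay or catch: at every angle it falls shut when let go. Lid with handle about 0.4 to 0.85 kg, so 2 to 5 N at the handle.
- lid_handle (a point): Middle of the bar of the bow handle on the lid: a round steel bar, 12 diameter, 120 long along y of the box, on two end posts. With the lid shut it is 163 mm above the bench, 45 mm clear of the lid's top measured to the bar's centre, and 25 mm behind the lid's front edge. In the lid's frame (point lid_hinge) it lies at x -205, z +53. The bar's axis is y of this frame; the frame turns with the lid.
- wire_brush: Bystander, to be left alone: wire brush, 200 long, wooden handle, lying in front of the purge box (mm). Origin on its underside as it rests.
- jar: Bystander, to be left alone: small closed grey jar, 56 diameter, 70 tall, standing behind the regulator (away from the robot) (mm). Origin on its underside as it rests.
- flange: Bystander, to be left alone: flat steel pipe flange, 70 diameter, 16 thick, lying in front of the regulator (mm). Origin on its underside as it rests.
- wrench: Bystander, to be left alone: flat steel wrench, 160 long, lying between the regulator and the purge box (mm). Origin on its underside as it rests.
- hammer: Bystander, to be left alone: hammer, 260 long, lying at the left of the bench (mm). Origin on its underside as it rests.
- square: Bystander, to be left alone: grey L-shaped welding square, about 100 x 115 x 16, lying at the right of the bench (mm). Origin on its underside as it rests.
There are look-alikes about, which are no part of the job. Leave any yellow look-alike of the regulator alone.

How it is judged:
By the outcome, as a careful person would: the job done as asked, in the order asked, and still so for the second after the job is handed in, while the arm keeps its last pose, push and grip.
It also fails if it takes over 64 s, if anything falls off the work surface, if the arm or the gripper's body presses on something with over 40 N, if the wrist force passes 120 N, or if a joint passes its speed limit or range.

## Working session

There is one attempt and no reset: what is moved stays moved. The work goes in short steps, Python scripts to look and compute and a shell command to move; the robot and the scene stay as the last step left them, time stands still between calls to the robot, and variables do not carry over. Pictures are saved under pics/ and viewed, and the job is handed in when it is done.

```bash
ls; mkdir -p pics
python3 - <<'E'
from rig import state, read_camera
import cv2
print(state())
for n in ["scene","top","wrist"]:
    c=read_camera(n); cv2.imwrite(f"pics/{n}0.png",c["img"]); print(n,c["vfov"],c["cx"],c["cy"],c["R"],c["t"])
E
```

```text
pics
{'time_s': 0.0, 'joints': array([-1.39001354,  0.39918078,  0.04506029,  1.53788126, -0.01871413,
        1.20692066, -0.05071882]), 'qvel': array([-1.42528738e-04,  3.36337368e-04, -6.20844284e-04, -4.70618915e-04,
       -6.30159754e-05, -7.14630452e-04,  4.21830825e-04]), 'effort': array([-8.38162214e-05, -4.75144780e+01,  1.36460356e+00, -2.54206663e+01,
        1.15685255e-02,  9.44122905e-03,  6.97340479e-07]), 'tcp_pos': array([0.17929986, 0.62406815, 0.20837074]), 'tcp_rot': array([ 0.09787946,  0.70025238, -0.09926742,  0.70015155]), 'force': array([-0.20435469,  0.2307929 ,  0.36661518]), 'moment': array([ 0.04688441,  0.05305219, -0.00322738]), 'width': 1.0027657854781522}
scene 49.5779132464305 282.2345404067296 209.23428051283517 [[ 0.52271201  0.85242668 -0.01187044]
 [ 0.62227534 -0.39102554 -0.67813895]
 [-0.58270538  0.3470847  -0.73483784]] [-0.22822656 -0.1943993   1.93764045]
top 50.32535375284748 274.3560075875157 209.90343795271477 [[ 0.02469034 -0.99962055 -0.01221266]
 [-0.9983369  -0.02401835 -0.05240764]
 [ 0.05209443  0.01348631 -0.9985511 ]] [0.00502775 0.44813628 1.2848445 ]
wrist 61.43590877737177 276.7401537284229 214.67194996562333 [[ 0.27534765  0.96134078 -0.00275344]
 [ 0.91097995 -0.26000625  0.32017538]
 [ 0.30708174 -0.09066787 -0.94735429]] [-0.64783823 -0.04254639  0.38006883]
```

View pics/top0.png

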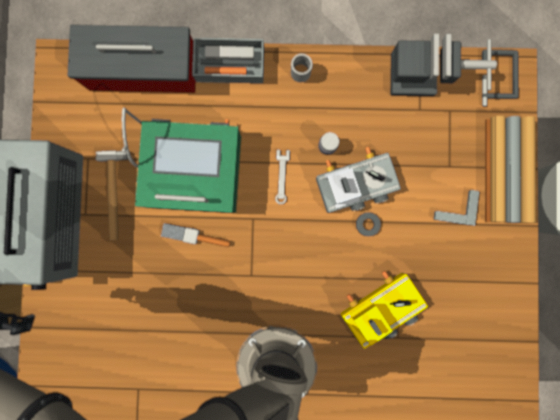

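View pics/scene0.png

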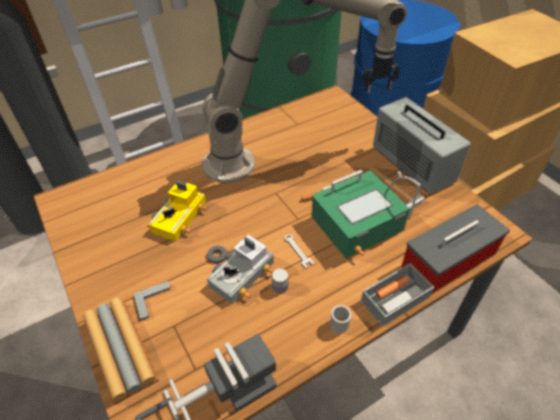

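View pics/wrist0.png

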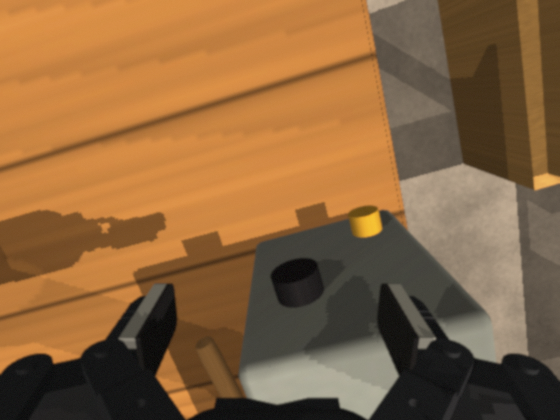

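The top view shows the grey regulator at about (358,182) and the yellow look-alike at about (385,310). The grey one fits the description. The green purge box is at (188,167), with its handle at (180,198).

```bash
cat > h.py <<'E'
import numpy as np, cv2
from rig import state, read_camera
from scipy.spatial.transform import Rotation as Ro
def foc(c): return c["img"].shape[0]/2/np.tan(np.radians(c["vfov"]/2))
def ray(c,u,v,z):
    f=foc(c); R=np.array(c["R"]);t=np.array(c["t"])
    d=R.T@np.array([(u-c["cx"])/f,(v-c["cy"])/f,1]); o=-R.T@t
    return o+d*(z-o[2])/d[2]
def proj(c,X):
    p=np.array(c["R"])@np.array(X)+np.array(c["t"]); f=foc(c)
    return np.array([c["cx"]+f*p[0]/p[2],c["cy"]+f*p[1]/p[2]])
def crop(c,u,v,w,h,s,name):
    im=c["img"][max(0,v):v+h,max(0,u):u+w]; cv2.imwrite("pics/"+name,cv2.resize(im,None,fx=s,fy=s,interpolation=cv2.INTER_CUBIC))
E
python3 - <<'E'
from h import *
c=read_camera("top"); crop(c,310,140,100,75,8,"t1.png")
crop(c,125,100,130,120,5,"t2.png")
s=read_camera("scene"); crop(s,200,225,100,75,8,"s1.png")
E
```

```text
(no output)
```

View pics/t1.png

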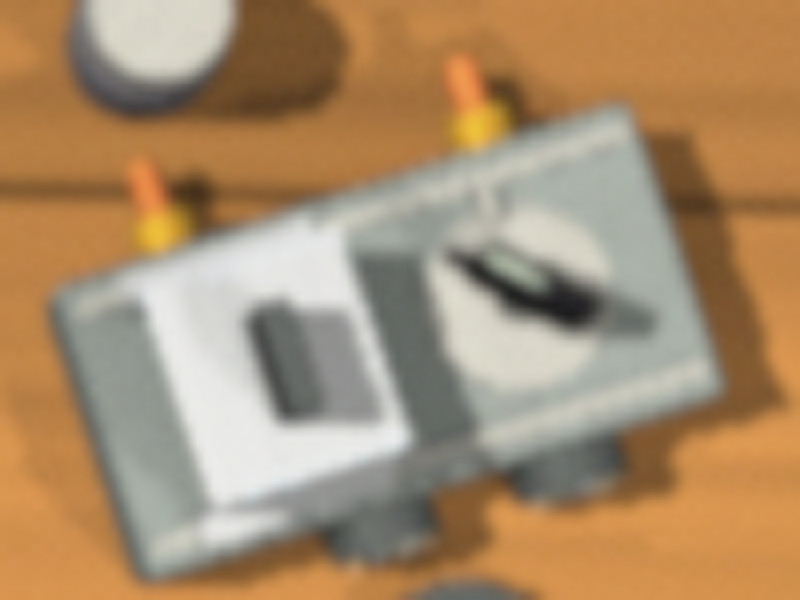

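View pics/s1.png

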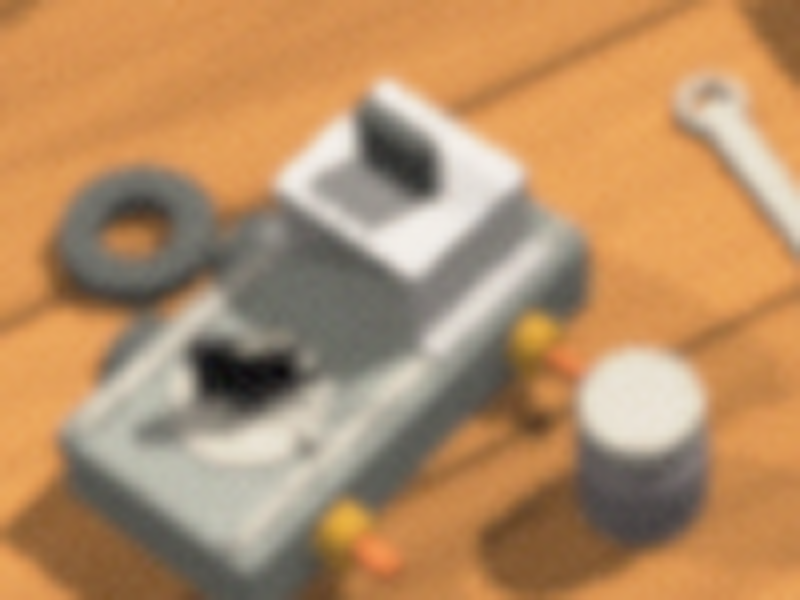

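View pics/t2.png

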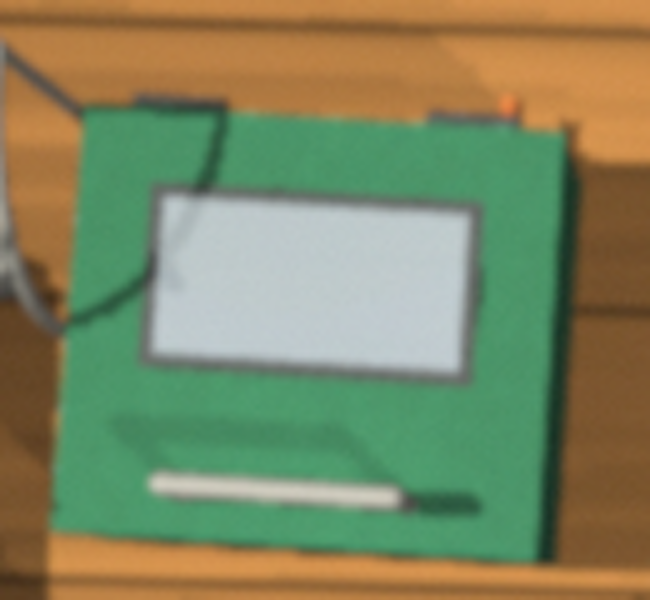

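The grey regulator has its hood at left, crop (270,370). The knob's white line points to the upper left, crop (450,255). There is a likely tooth at crop (487,195), above the bezel disc whose centre is at about (527,300). The lid handle bar runs from crop (150,483) to (405,497). I'll compute poses from these.

Run:
```python
from h import *
c=read_camera("top")
P=[ray(c,310+u/8,140+v/8,0.05)[:2] for u,v in [(55,297),(620,105),(722,388),(148,578)]]
P=np.array(P);print(P.round(4)); print("ctr",P.mean(0), [np.linalg.norm(P[i]-P[(i+1)%4]).round(4) for i in range(4)])
yax=(P[0]-P[1])+(P[3]-P[2]); xax=(P[0]-P[3])+(P[1]-P[2]); 
print("yaw",np.degrees(np.arctan2(-yax[0],yax[1])),np.degrees(np.arctan2(xax[1],xax[0])))
print("bezel",ray(c,310+527/8,140+300/8,0.053),"tooth",ray(c,310+487/8,140+200/8,0.058))
print("fintop", ray(c,310+272/8,140+360/8,0.138))
h=[ray(c,125+u/5,100+v/5,0.167) for u,v in [(150,483),(405,497)]]
print(h,(h[0]+h[1])/2,np.linalg.norm(h[0]-h[1]))
b=np.array([ray(c,125+u/5,100+v/5,0.118)[:2] for u,v in [(85,108),(568,130),(548,560),(55,528)]]); print(b,b.mean(0),[np.linalg.norm(b[i]-b[(i+1)%4]).round(4) for i in range(4)])
```

```text
[[ 0.5414 -0.1023]
 [ 0.6141 -0.3002]
 [ 0.5147 -0.3371]
 [ 0.4429 -0.1368]]
ctr [ 0.52828568 -0.21908271] [np.float64(0.2109), np.float64(0.1061), np.float64(0.2127), np.float64(0.1043)]
yaw 19.945269266345036 19.85326559632574
bezel [ 0.5437813  -0.26767452  0.053     ] tooth [ 0.57804155 -0.2521808   0.058     ]
fintop [ 0.51101381 -0.1666028   0.138     ]
[array([0.46658107, 0.3208026 , 0.167     ]), array([0.46249822, 0.18952329, 0.167     ])] [0.46453965 0.25516294 0.167     ] 0.13134278278784384
[[0.67244949 0.37774283]
 [0.66611251 0.11632329]
 [0.43419799 0.12029603]
 [0.44496021 0.38469201]] [0.55443005 0.24976354] [np.float64(0.2615), np.float64(0.2319), np.float64(0.2646), np.float64(0.2276)]
```

```bash
python3 - <<'E'
from h import *
s=state();print(Ro.from_quat(s["tcp_rot"]).as_matrix().round(3))
E
python3 -m inch '[[0,0,1,0,0,0,1],[0,-0.2,1,0,0,0,1],[0.5,-1,1,0,0,0,1],[1,-1,1,0,0,0,1],[1,-1,0.5,0,0,0,1],[1,-1,0,0,0,0,1],[1,-1,0,0,0,0,1],[1,-1,0,0,0,0,1]]'
```

```text
[[-0.     0.276  0.961]
 [-0.001  0.961 -0.276]
 [-1.    -0.001  0.   ]]
time_s: 1.1
tcp_pos: [0.3179, 0.4686, 0.3222]
tcp_rot: [0.099, 0.7, -0.098, 0.7]
force: [0.5, -0.4, -0.1]
width: 1.002
```

```bash
python3 -m inch '[[1,-1,0,0,0,-1,1],[1,-1,0,0,0,-1,1],[1,-1,0,0,0,-1,1],[0.5,-1,0,0,0,-1,1],[0.5,-1,0,0,0,-1,1],[0.5,-1,0,0,0,-1,1],[0.5,-1,0,0,0,-1,1],[0,-1,0,0,0,-1,1]]'
python3 -m inch '[[0,-1,0,0,0,-1,1],[0,-1,0,0,0,-1,1],[0,-1,0,0,0,-1,1],[0,-1,0,0,0,-1,1],[0.5,-1,0,0,0,-1,1],[0.5,-1,0,0,0,-1,1],[0.5,-1,0,0,0,-1,1],[0.5,-1,0,0,0,-1,1]]'
python3 -m inch '[[0.3,-1,0,0,0,-1,1],[0,-1,0,0,0,-1,1],[0,-1,0,0,0,-1,1],[0,-1,0,0,0,-1,1],[0,-1,0,0,0,0,1],[0,-1,0,0,0,0,1],[0,-1,0,0,0,0,1],[0,0,0,0,0,0,1]]'
python3 - <<'E'
from h import *
c=read_camera("wrist"); cv2.imwrite("pics/w1.png",c["img"]); print(-np.array(c["R"]).T@c["t"], state()["tcp_pos"])
E
```

```text
time_s: 1.9
tcp_pos: [0.4433, 0.2681, 0.3218]
tcp_rot: [0.334, 0.623, -0.334, 0.624]
force: [0.3, 0.1, 0.5]
width: 1.003
time_s: 2.7
tcp_pos: [0.4923, 0.0687, 0.3221]
tcp_rot: [0.527, 0.472, -0.526, 0.472]
force: [1.0, -0.4, -0.1]
width: 1.001
time_s: 3.5
tcp_pos: [0.4985, -0.11, 0.3223]
tcp_rot: [-0.601, -0.372, 0.602, -0.373]
force: [-0.7, -0.6, -0.6]
width: 0.999
[ 0.53548094 -0.03697434  0.48556672] [ 0.49894569 -0.10737023  0.32207851]
```

View pics/w1.png

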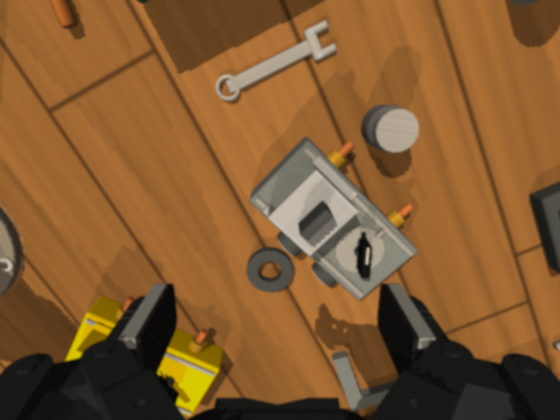

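The wrist view shows the grey regulator at (335,220), its knob at (365,255), the flange at (270,270), the jar at (392,128) and the yellow look-alike at bottom left. I'll enlarge the knob.

Run:
```python
import cv2
im=cv2.imread("pics/w1.png")[200:300,300:430]; cv2.imwrite("pics/w1c.png",cv2.resize(im,None,fx=6,fy=6,interpolation=cv2.INTER_CUBIC))
```

```text
(no output)
```

View pics/w1c.png

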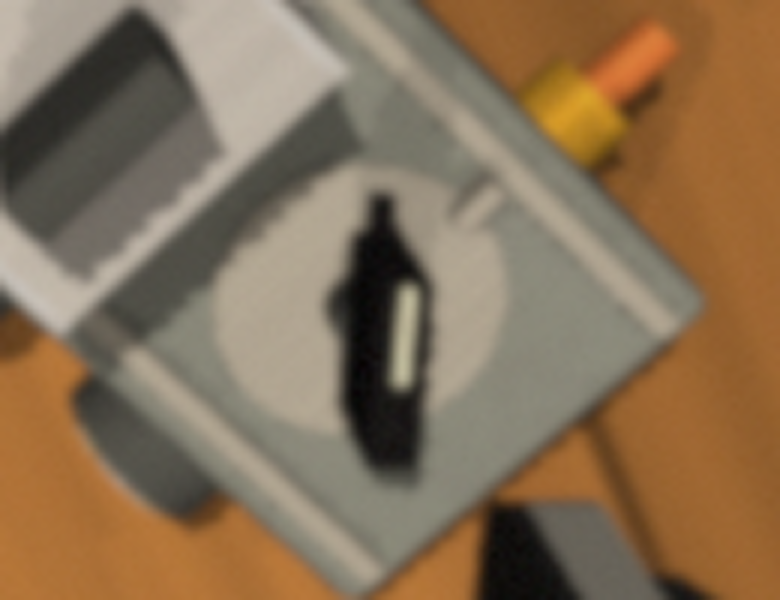

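Tooth at crop (475,207), bezel centre (360,303), nose (380,205). The white line on the bar's top runs from (402,388) to (411,285).

Run:
```python
from h import *
c=read_camera("wrist")
g=lambda u,v,z: ray(c,300+u/6,200+v/6,z)[:2]
K=g(360,303,.052);T=g(475,207,.058);N=g(380,205,.062)
a,b=g(402,388,.090),g(411,285,.090)
A=lambda d: np.degrees(np.arctan2(d[1],d[0]))
print("K",K,"T",T,"N",N,"line",a,b)
print("tooth",A(T-K),np.linalg.norm(T-K),"nose",A(N-K),np.linalg.norm(N-K),"line",A(b-a))
K2=np.array([.5443,-.2633]);print(A(T-K2),A(N-K2))
P=[g(u,v,.05) for u,v in [(705,303),(365,598)]];print(P,A(P[0]-P[1]))
# tooth edges directions
print("tooth dir",A(g(494,188,.058)-g(458,222,.058)))
```

```text
K [ 0.54843211 -0.26127776] T [ 0.579176  -0.2480047] N [ 0.56062806 -0.2365291 ] line [ 0.54789651 -0.26313183] [ 0.55811589 -0.24226964]
tooth 23.35131885752714 0.03348673368308335 nose 63.766270369554185 0.027590537211389654 line 63.90200334570192
23.68045295132377 58.620223018990366
[array([ 0.61797074, -0.29664918]), array([ 0.52098928, -0.33369209])] 20.904789287395683
tooth dir 22.015795896896122
```

```bash
python3 -m inch '[[0.3,-1,-1,0,0,0,0.5],[0.3,-1,-1,0,0,0,0.5],[0.3,-1,-1,0,0,0,0.5],[0.3,-1,-1,0,0,0,0.5],[0.3,-1,-1,0,0,0,0.5],[0.3,-1,-1,0,0,0,0.5],[0.1,-0.2,-1,0,0,0,0.5],[0,0,0,0,0,0,0.5]]'
python3 - <<'E'
from h import *
s=state();print(s["tcp_pos"],Ro.from_quat(s["tcp_rot"]).as_matrix().round(3),s["width"])
c=read_camera("wrist"); cv2.imwrite("pics/w2.png",c["img"]); print(proj(c,[.547,-.262,.09]))
E
```

```text
time_s: 4.4
tcp_pos: [0.5452, -0.2584, 0.1431]
tcp_rot: [-0.598, -0.377, 0.601, -0.372]
force: [-1.1, 0.0, 0.3]
width: 0.499
[ 0.54516874 -0.25836432  0.14308779] [[-0.007  0.899 -0.439]
 [ 0.003 -0.439 -0.899]
 [-1.    -0.007  0.001]] 0.498814445921413
[281.12348748 230.06135618]
```

View pics/w2.png

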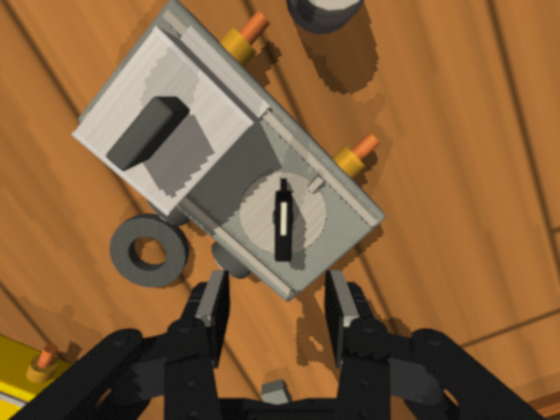

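Run:
```python
from h import *
c=read_camera("wrist"); crop(c,220,150,140,130,5,"w2c.png")
```

```text
(no output)
```

View pics/w2c.png

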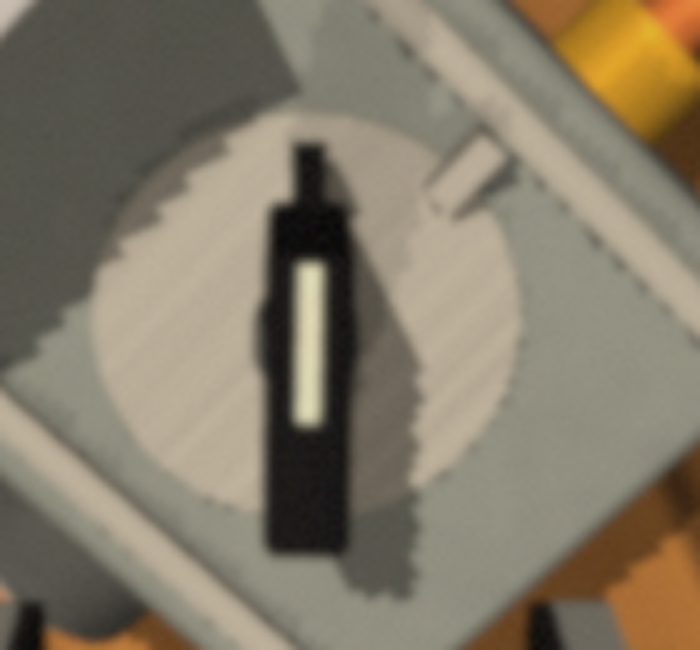

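Crop: bezel x 92–520, y 113–518. Bar top: front edge y≈552, x 267–348. White line (310,262)–(310,428). Tooth (447,200)–(495,148), nose (310,145).

Run:
```python
from h import *
c=read_camera("wrist")
g=lambda u,v,z: ray(c,220+u/5,150+v/5,z)[:2]
A=lambda d: np.degrees(np.arctan2(d[1],d[0]))
from math import *
K=g(306,316,.052); T=g(470,175,.058);N=g(310,147,.063)
a,b=g(310,428,.09),g(310,262,.09); e=g(307,552,.09)
print(K,T,N,a,b,e)
d=(b-a)/np.linalg.norm(b-a); print("axis from bar end",e+.022*d,"nose axis",N-.030*d)
for C in (K,e+.022*d): print(A(T-C),np.linalg.norm(T-C),A(N-C))
print("line",A(d),"tooth dir",A(g(490,152,.058)-g(450,197,.058)))
P=[g(u,v,.055) for u,v in [(425,20),(690,315)]];print("rail",A(P[0]-P[1])-90)
```

```text
[ 0.54907565 -0.26454782] [ 0.58093904 -0.25356882] [ 0.56209396 -0.23848941] [ 0.54780592 -0.26746993] [ 0.55786227 -0.24649671] [ 0.53948657 -0.28386559]
axis from bar end [ 0.54899835 -0.2640281 ] nose axis [ 0.54912335 -0.26554054]
19.012132763494385 0.033701833754100054 63.45410500959607
18.131515653017953 0.03360957670410146 62.852363787228796
line 64.38296451698912 tooth dir 24.348748646478022
rail 16.91094480661222
```

```bash
python3 -m inch '[[0.15,-0.25,0,0,0,0,0.5],[0,0,-1,0,0,0,0.5],[0,0,-1,0,0,0,0.5],[0,0,-0.7,0,0,0,0.5],[0,0,-0.4,0,0,0,0.5],[0,0,0,0,0,0,0.5],[0,0,0,0,0,0,0],[0,0,0,0,0,0,0]]' 30
python3 -m inch '[[0,0,0,0,0,0,0],[0,0,0,0,0,0,0],[0,0,0,0,0,0,0],[0,0,0,0,0,0,0],[0,0,0,0,0,0,0],[0,0,0,0,0,0,0],[0,0,0,0,0,0,0],[0,0,0,0,0,0,0]]'
python3 - <<'E'
from h import *
c=read_camera("wrist"); cv2.imwrite("pics/w3.png",c["img"]);print(state()["moment"])
E
```

```text
time_s: 5.35
tcp_pos: [0.5518, -0.267, 0.0709]
tcp_rot: [0.6, 0.374, -0.599, 0.375]
force: [0.8, -0.2, 1.1]
width: 0.171
time_s: 6.15
tcp_pos: [0.5507, -0.2665, 0.0694]
tcp_rot: [0.6, 0.375, -0.6, 0.375]
force: [1.4, 0.9, 0.2]
width: 0.001
[-0.02733445  0.01172672  0.04455004]
```

View pics/w3.png

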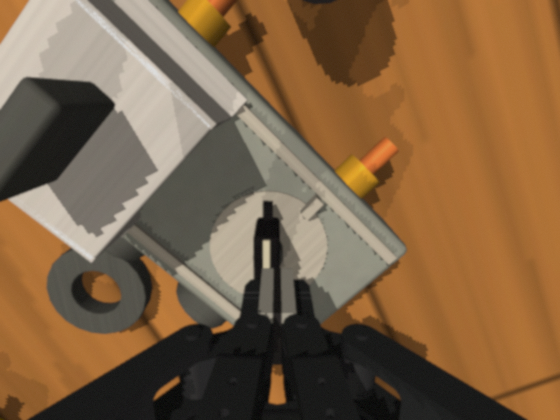

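Run:
```python
from h import *
c=read_camera("wrist");s=state()
print(proj(c,s["tcp_pos"]),proj(c,[.549,-.2645,.09]),proj(c,[.549,-.2645,.052]),s["tcp_pos"],s["width"])
crop(c,190,170,160,140,5,"w3c.png")
t=read_camera("top"); crop(t,310,140,100,75,8,"t3.png")
sc=read_camera("scene"); crop(sc,180,190,120,110,5,"s3.png")
```

```text
[275.27377261 263.18465716] [269.82463256 281.48398967] [271.07086262 247.41999126] [ 0.550708   -0.26649054  0.0694147 ] 0.004973514968472092
```

View pics/w3c.png

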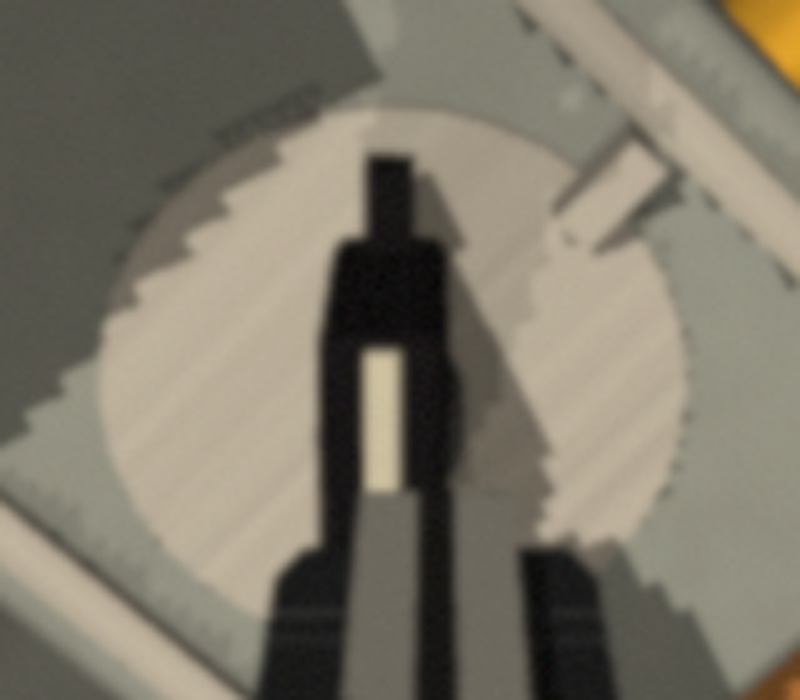

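View pics/s3.png

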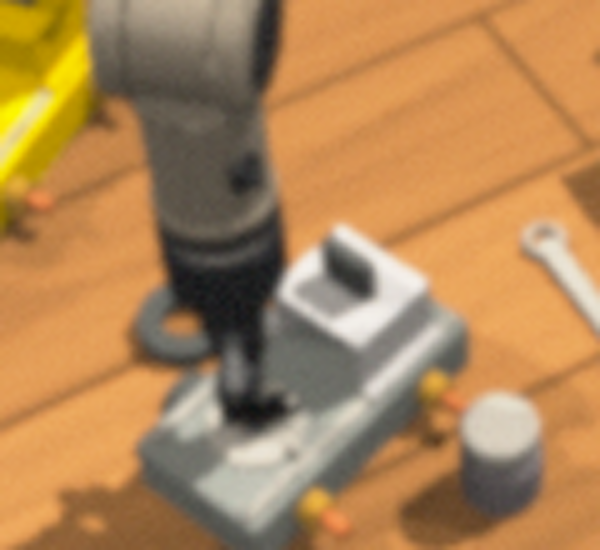

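Run:
```python
from h import *
c=read_camera("wrist");s=state();p=np.array(s["tcp_pos"]);d=np.array([.438,.899,0]);y=np.array([.899,-.438,0])
cc=lambda X:((proj(c,X)-[190,170])*5).round()
for z in(.069,.08,.09,.095,.1):
  for o in (-.011,0,.011):
    X=p+o*d;X[2]=z;print(z,o,cc(X),cc(X+.006*y))
# triangulate between w2 and w3
f=foc(c);R=np.array(c["R"]);o3=-R.T@c["t"];o2=o3+[.54517-p[0],-.25836-p[1],.14309-p[2]]
def tri(uv2,uv3):
  D=[R.T@np.array([(u-c["cx"])/f,(v-c["cy"])/f,1]) for u,v in(uv2,uv3)]
  A=np.c_[D[0],-D[1]];t=np.linalg.lstsq(A,o3-o2,rcond=None)[0];return o2+t[0]*D[0],o3+t[1]*D[1]
w2=lambda u,v:(220+u/5,150+v/5)
w3=lambda u,v:(190+u/5,170+v/5)
print("line end",tri(w2(310,262),w3(383,347)));print("nose",tri(w2(310,145),w3(390,157)));print("tooth",tri(w2(470,175),w3(610,197)))
```

```text
0.069 -0.011 [427. 559.] [484. 559.]
0.069 0 [427. 464.] [485. 464.]
0.069 0.011 [426. 365.] [486. 365.]
0.08 -0.011 [426. 615.] [487. 615.]
0.08 0 [426. 515.] [488. 515.]
0.08 0.011 [426. 411.] [489. 411.]
0.09 -0.011 [426. 671.] [490. 671.]
0.09 0 [426. 567.] [491. 567.]
0.09 0.011 [426. 458.] [493. 458.]
0.095 -0.011 [426. 702.] [492. 702.]
0.095 0 [426. 596.] [493. 596.]
0.095 0.011 [425. 484.] [495. 484.]
0.1 -0.011 [426. 735.] [494. 735.]
0.1 0 [425. 626.] [495. 626.]
0.1 0.011 [425. 511.] [497. 511.]
line end (array([ 0.55544931, -0.24682613,  0.08458005]), array([ 0.55581981, -0.24723036,  0.08464855]))
nose (array([ 0.5594901 , -0.23948193,  0.05293145]), array([ 0.55953076, -0.23954517,  0.05294142]))
tooth (array([ 0.57872074, -0.25389915,  0.05285072]), array([ 0.57869393, -0.25388452,  0.05284706]))
```

Width reads shut, so the bar doesn't appear to be between the pads. The shut tips overlap the bar at crop (385,490). I'll raise and compare before trying again.

Run:
```python
from h import *
s=read_camera("scene"); crop(s,200,235,60,55,10,"s3b.png")
print(state())
```

```text
{'time_s': 6.45, 'joints': array([-0.1210223 ,  0.5667135 ,  0.68575871,  1.78366184, -0.43233752,
        0.94659116,  0.29230346]), 'qvel': array([ 0.00052101,  0.0016266 ,  0.00124503,  0.00155327,  0.00173274,
        0.00057901, -0.00107591]), 'effort': array([ 4.94136275e-04, -4.37371981e+01,  1.00015014e+01, -2.00641358e+01,
        1.02002139e-02,  9.92870155e-04,  1.95431102e-05]), 'tcp_pos': array([ 0.55075745, -0.26647192,  0.06944741]), 'tcp_rot': array([ 0.59977452,  0.37453183, -0.59972272,  0.37460525]), 'force': array([-1.09024902, -0.59198047, -0.47252249]), 'moment': array([-0.02404773, -0.03379333,  0.0228289 ]), 'width': 0.0017334744983972994}
```

View pics/s3b.png

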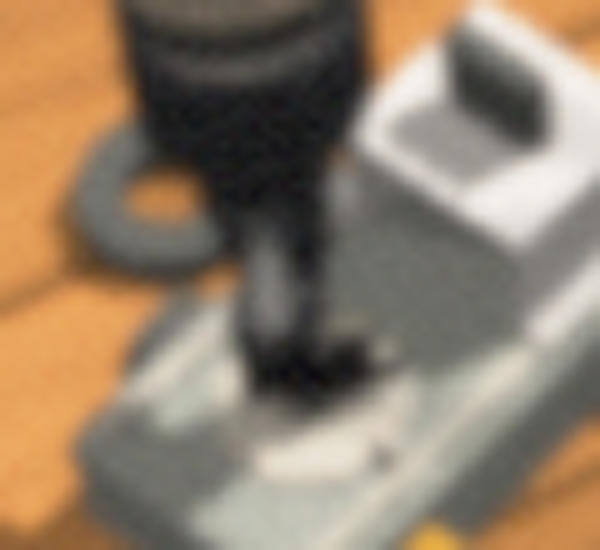

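View pics/t3.png

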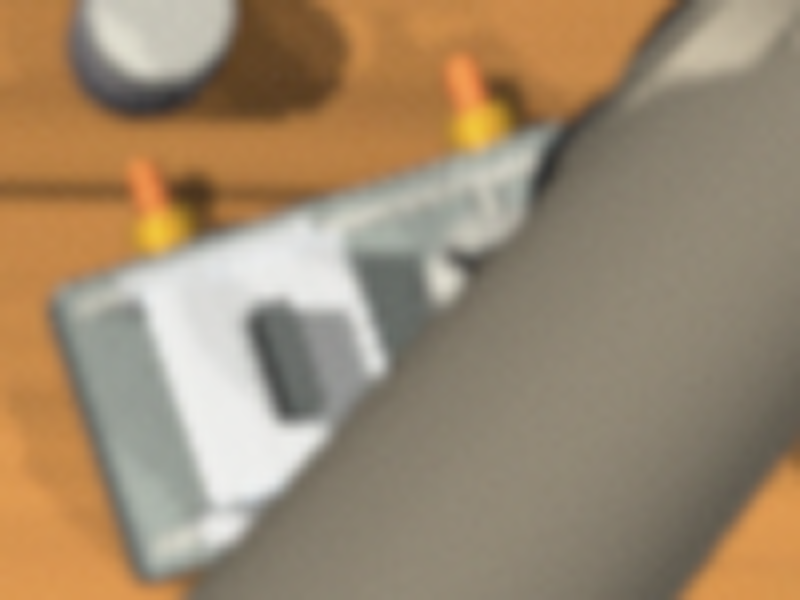

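```bash
python3 -m inch '[[0,0,0,0,0,-1,0],[0,0,0,0,0,-1,0],[0,0,0,0,0,-1,0],[0,0,0,0,0,-1,0],[0,0,0,0,0,0,0],[0,0,0,0,0,0,0],[0,0,0,0,0,0,0],[0,0,0,0,0,0,0]]'
python3 - <<'E'
from h import *
c=read_camera("wrist");print(state()["moment"])
crop(c,190,170,160,140,5,"w4c.png")
E
```

```text
time_s: 7.25
tcp_pos: [0.5507, -0.2665, 0.0695]
tcp_rot: [0.656, 0.265, -0.655, 0.265]
force: [-0.1, -1.0, -0.6]
width: -0.006
[ 0.00831365 -0.02464846 -0.01309644]
```

View pics/w4c.png

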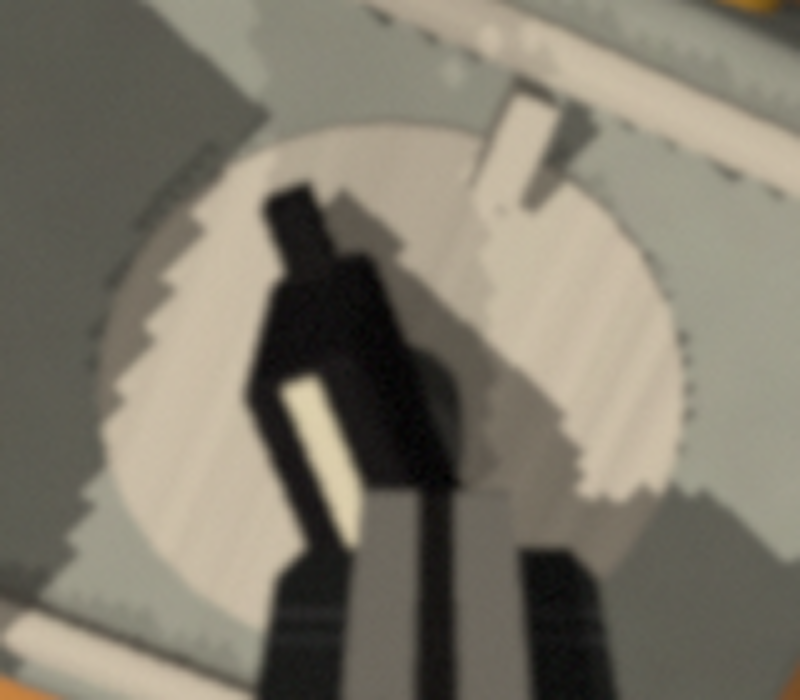

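The knob did not turn and the tips stayed over the bar. I'll mark the reported TCP and the expected bar corners in the scene view to see the true heights.

Run:
```python
from h import *
s=read_camera("scene");p=np.array(state()["tcp_pos"])
im=cv2.resize(s["img"][235:290,200:260],None,fx=12,fy=12,interpolation=cv2.INTER_CUBIC)
def m(X,col,r=5):
    u=((proj(s,X)-[200,235])*12+6).astype(int);cv2.circle(im,tuple(int(a) for a in u),r,col,2)
m(p,(0,0,255));m(p+[0,0,.025],(0,255,255))
ax=np.array([.549,-.2645,0]);d=np.array([.436,.9,0]);n=np.array([.9,-.436,0])
for a in(-.022,.022):
  for b in(-.006,.006): m(ax+a*d+b*n+[0,0,.09],(255,0,0),4)
m(ax+.03*d+[0,0,.06],(255,0,255));m([.5800,-.2525,.058],(0,255,0))
cv2.imwrite("pics/s4.png",im)
```

```text
(no output)
```

View pics/s4.png

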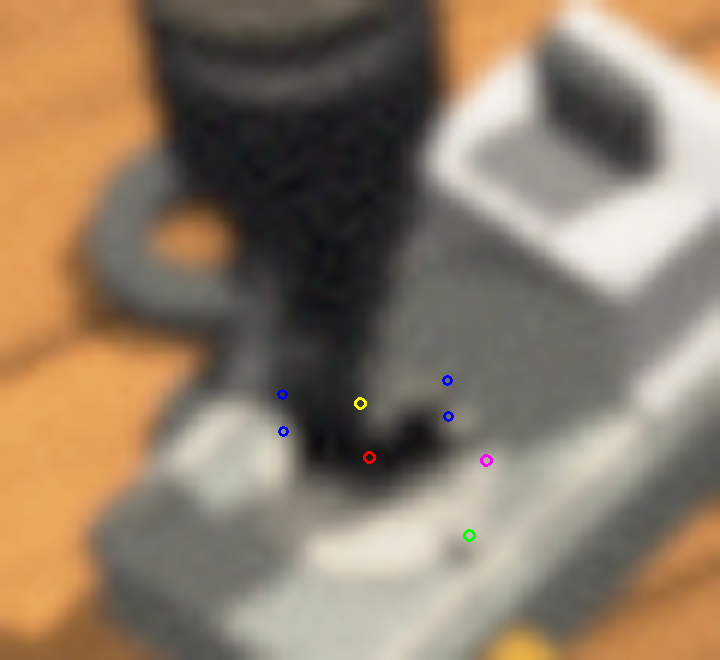

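```bash
python3 -m inch '[[0,0,1,0,0,1,0.4],[0,0,0,0,0,1,0.4],[-0.17,0.08,0,0,0,1,0.4],[0,0,0,0,0,1,0.4],[0,0,-1,0,0,0,0.4],[0,0,-0.2,0,0,0,0.4],[0,0,0,0,0,0,0.4],[0,0,0,0,0,0,0.4]]'
python3 - <<'E'
from h import *
c=read_camera("wrist");print(state()["force"])
crop(c,170,150,200,170,4,"w5c.png")
E
```

```text
time_s: 8.15
tcp_pos: [0.5467, -0.2648, 0.0649]
tcp_rot: [0.6, 0.374, -0.6, 0.375]
force: [0.0, -0.1, 0.4]
width: 0.398
[-0.45733674  0.42486933 -0.23178723]
```

View pics/w5c.png

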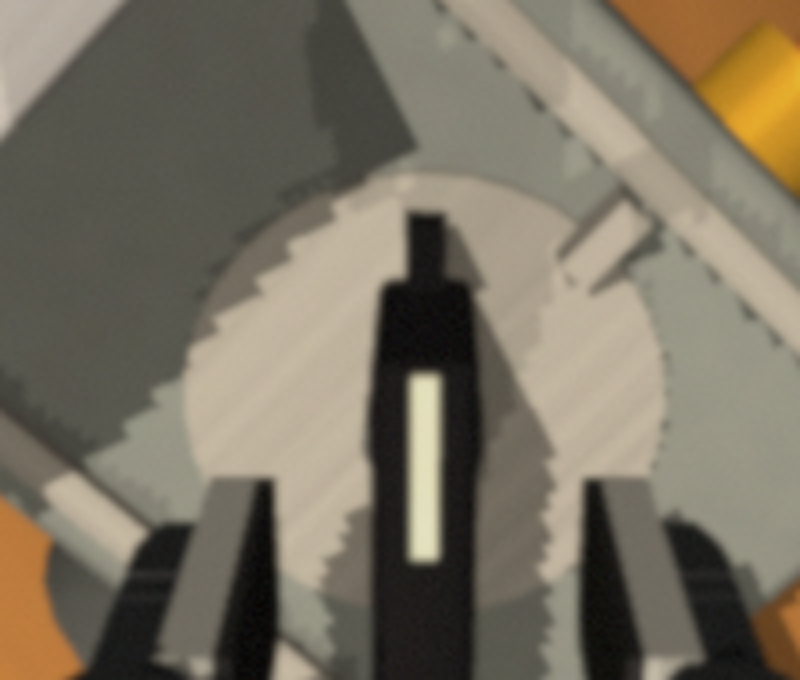

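```bash
python3 -m inch '[[0,0,-0.4,0,0,0,0.4],[0,0,0,0,0,0,0.1],[0,0,0,0,0,0,0],[0,0,0,0,0,0,0],[0,0,0,0,0,0,0],[0,0,0,0,0,0,0],[0,0,0,0,0,0,0],[0,0,0,0,0,0,0]]' 30
python3 - <<'E'
from h import *
c=read_camera("wrist");print(state()["force"])
crop(c,170,150,200,170,4,"w6c.png")
E
```

```text
time_s: 9.0
tcp_pos: [0.5464, -0.2643, 0.0541]
tcp_rot: [-0.6, -0.375, 0.6, -0.375]
force: [2.4, 0.0, -6.2]
width: 0.129
[ 2.05751264 -0.32001239 -8.02184055]
```

View pics/w6c.png

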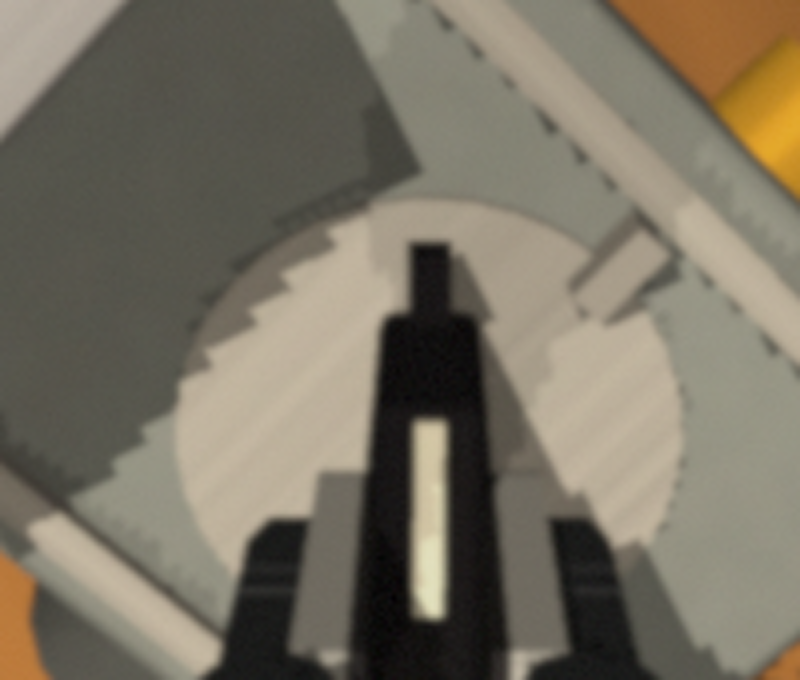

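```bash
python3 -m inch '[[0,0,0,0,0,-1,0],[0,0,0,0,0,-1,0],[0,0,0,0,0,-1,0],[0,0,0,0,0,-1,0],[0,0,0,0,0,-1,0],[0,0,0,0,0,-1,0],[0,0,0,0,0,-1,0],[0,0,0,0,0,-1,0]]'
python3 -m inch '[[0,0,0,0,0,-0.5,0],[0,0,0,0,0,0,0],[0,0,0,0,0,0,0],[0,0,0,0,0,0,0],[0,0,0,0,0,0,0],[0,0,0,0,0,0,0],[0,0,0,0,0,0,0],[0,0,0,0,0,0,0]]'
python3 - <<'E'
from h import *
c=read_camera("wrist");print(state()["force"],state()["moment"])
crop(c,170,130,200,170,4,"w7c.png")
E
```

```text
time_s: 9.85
tcp_pos: [0.5459, -0.2637, 0.0541]
tcp_rot: [-0.691, -0.146, 0.692, -0.145]
force: [-0.5, -0.0, -5.7]
width: 0.13
time_s: 10.65
tcp_pos: [0.5459, -0.2637, 0.0541]
tcp_rot: [-0.694, -0.132, 0.695, -0.131]
force: [-2.6, 2.6, -5.2]
width: 0.131
[-2.21601915  2.81787771 -5.06951911] [0.82865975 0.58734266 0.00642089]
```

View pics/w7c.png

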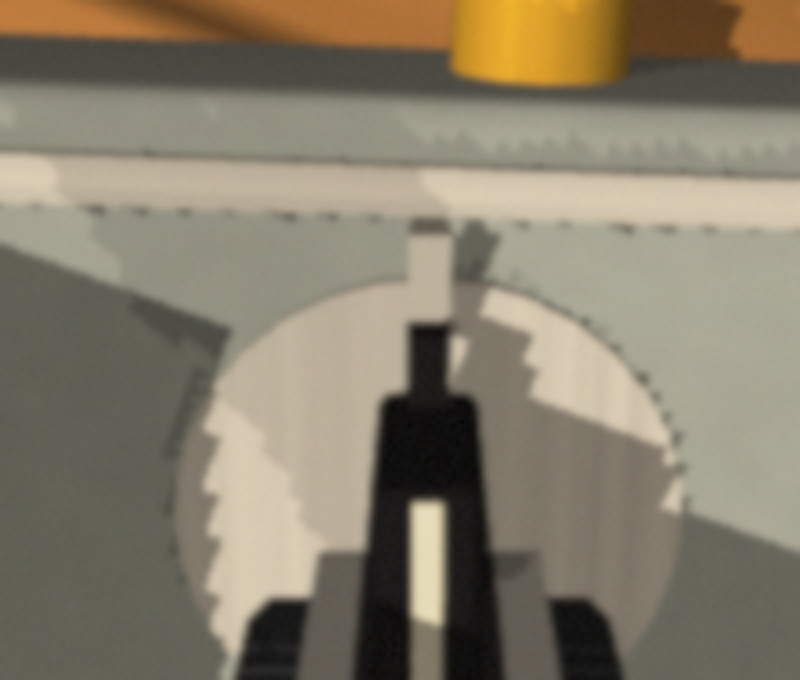

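Nose x≈429 and tooth x≈430 line up in the crop, so the knob is on the mark. I'll release and raise towards the fin.

```bash
python3 -m inch '[[0,0,0,0,0,0,0.35],[0,0,0,0,0,0,0.35],[0,0,0,0,0,0,0.35],[0,0,0.5,0,0,0,0.4],[0,0,1,0,0,0,0.5],[0,0,1,0,0,0,0.5],[0,0,1,0,0,0,0.5],[0,0,1,0,0,0,0.5]]'
python3 -m inch '[[0,0,1,0,0,0,0.5],[-0.3,0.8,0,0,0,0,0.5],[-0.3,0.8,0,0,0,0,0.5],[-0.3,0.8,0,0,0,0,0.5],[-0.3,0.8,0,0,0,0,0.5],[-0.16,0.63,0,0,0,0,0.5],[0,0,0,0,0,0,0.5],[0,0,0,0,0,0,0.5]]'
python3 - <<'E'
from h import *
c=read_camera("wrist");s=state();print(s["tcp_pos"],Ro.from_quat(s["tcp_rot"]).as_matrix().round(3)[:,1], s["force"])
cv2.imwrite("pics/w8.png",c["img"])
t=read_camera("top");crop(t,310,140,100,75,8,"t8.png")
E
```

```text
time_s: 11.5
tcp_pos: [0.5468, -0.2653, 0.1694]
tcp_rot: [0.695, 0.131, -0.694, 0.132]
force: [1.0, -0.6, -0.3]
width: 0.502
time_s: 12.3
tcp_pos: [0.5131, -0.1694, 0.1929]
tcp_rot: [0.695, 0.131, -0.694, 0.132]
force: [0.3, -1.0, 0.3]
width: 0.501
[ 0.51296777 -0.16993203  0.19282556] [ 0.365 -0.931  0.002] [-0.38535759 -0.53141126 -0.64862463]
```

View pics/w8.png

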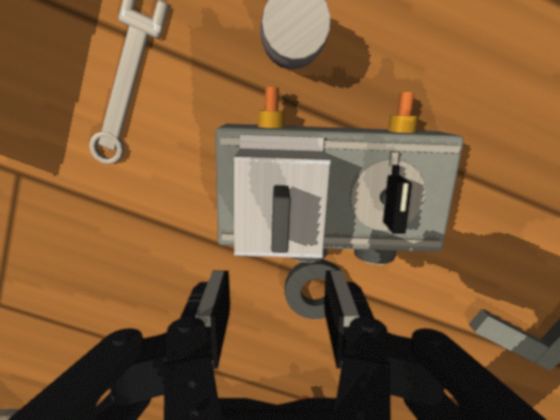

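View pics/t8.png

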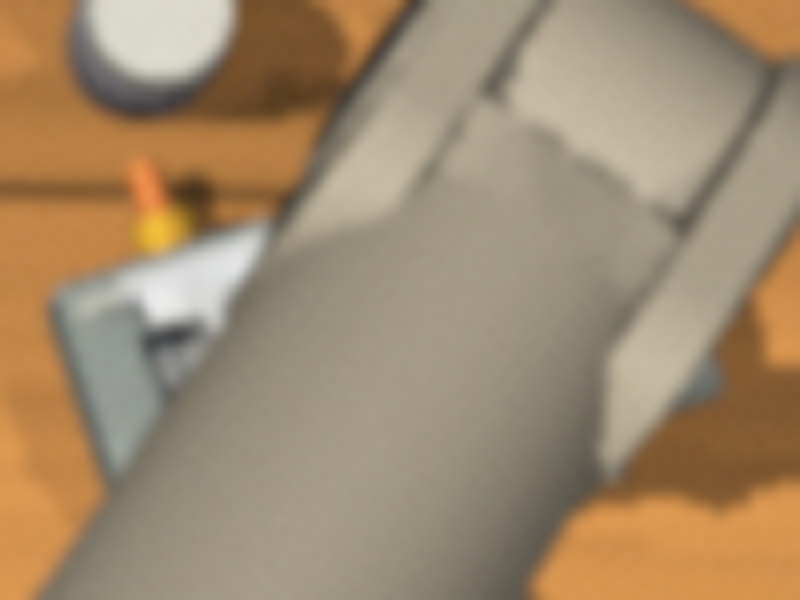

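Run:
```python
import cv2
im=cv2.imread("pics/w8.png")[120:270,210:470]; cv2.imwrite("pics/w8c.png",cv2.resize(im,None,fx=3,fy=3,interpolation=cv2.INTER_CUBIC))
im=cv2.imread("pics/w8.png")[140:250,340:440]; cv2.imwrite("pics/w8k.png",cv2.resize(im,None,fx=5,fy=5,interpolation=cv2.INTER_CUBIC))
```

```text
(no output)
```

View pics/w8c.png

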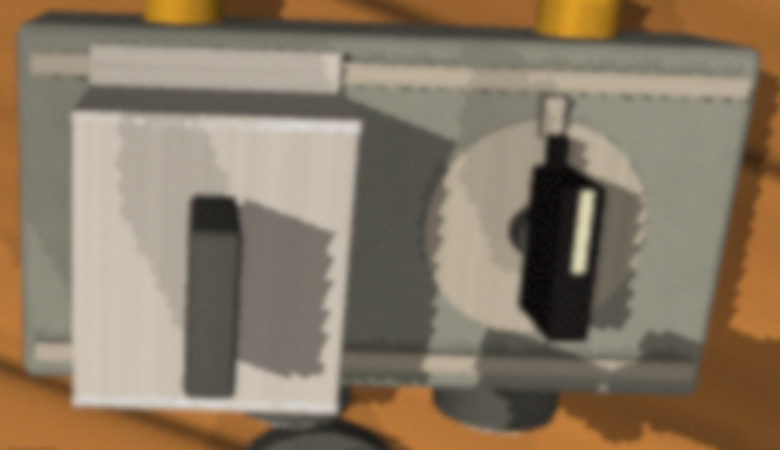

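View pics/w8k.png

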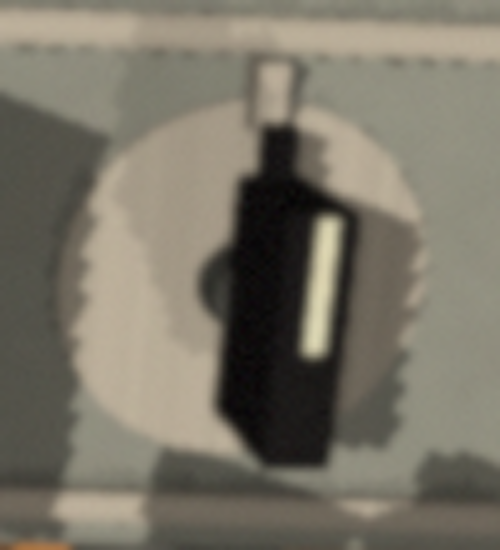

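Run:
```python
from h import *
c=read_camera("wrist");A=lambda d: np.degrees(np.arctan2(d[1],d[0]))
g=lambda u,v,z: ray(c,340+u/5,140+v/5,z)[:2]
K=g(246,283,.052);T=g(272,93,.058);N=g(278,135,.063);a,b=g(315,357,.09),g(325,215,.09)
print(K,T,N,"tooth",A(T-K),np.linalg.norm(T-K),"toothdir",A(g(276,60,.058)-g(270,125,.058)),"line",A(b-a),"nose",A(N-K))
k=lambda u,v,z: ray(c,210+u/3,120+v/3,z)[:2]
F=[k(u,v,.138) for u,v in[(190,232),(240,235),(235,395),(184,392)]];print(np.array(F),"fin",np.mean(F,0))
print("rail",A(k(345,75,.054)-k(750,88,.054))-90)
```

```text
[ 0.54675588 -0.26643209] [ 0.57900738 -0.25270474] [ 0.57326188 -0.2550431 ] tooth 23.056268680759032 0.035051380807308685 toothdir 22.2668188148441 line 24.14711513883495 nose 23.252038112535665
[[ 0.53131302 -0.16196478]
 [ 0.53459263 -0.17216135]
 [ 0.49950026 -0.18521141]
 [ 0.49600479 -0.17425307]] fin [ 0.51535268 -0.17339765]
rail 19.599875586954
```

Tooth 23°, line 24°, nose 23°: the knob is set. The fin is at about (0.515,-0.173), so I'll lower onto it.

```bash
python3 -m inch '[[0.08,-0.14,-1,0,0,-0.3,0.5],[0,0,-1,0,0,0,0.5],[0,0,-1,0,0,0,0.5],[0,0,-0.5,0,0,0,0.5],[0,0,0,0,0,0,0.3],[0,0,0,0,0,0,0],[0,0,0,0,0,0,0],[0,0,0,0,0,0,0]]' 40
python3 -m inch '[[0,0,0,0,0,0,0],[0,0,0,0,0,0,0],[0,0,0,0,0,0,0],[0,0,0,0,0,0,0],[0,0,0,0,0,0,0],[0,0,0,0,0,0,0],[0,0,0,0,0,0,0],[0,0,0,0,0,0,0]]'
python3 - <<'E'
from h import *
c=read_camera("wrist");s=state();print(s["force"])
cv2.imwrite("pics/w9.png",c["img"])
E
```

```text
time_s: 13.25
tcp_pos: [0.5149, -0.1729, 0.1054]
tcp_rot: [0.697, 0.122, -0.696, 0.123]
force: [-0.7, -0.4, 1.5]
width: 0.125
time_s: 14.05
tcp_pos: [0.515, -0.1729, 0.1053]
tcp_rot: [0.697, 0.122, -0.696, 0.123]
force: [-1.9, -1.2, 5.1]
width: 0.127
[-1.17814935 -0.3355356   5.35144292]
```

View pics/w9.png

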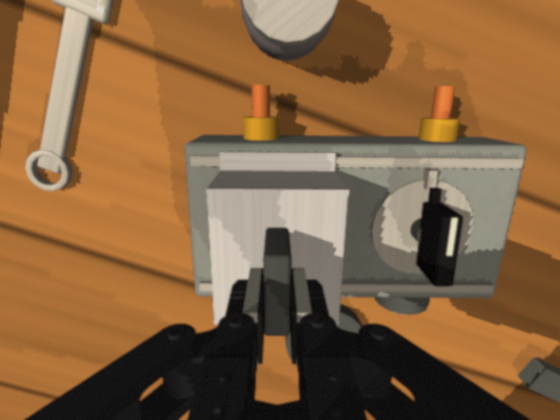

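The fin is held (width 0.127). Sliding the hood along the regulator's -y.

```bash
python3 -m inch '[[0.17,-0.47,0,0,0,0,0],[0.17,-0.47,0,0,0,0,0],[0.17,-0.47,0,0,0,0,0],[0.17,-0.47,0,0,0,0,0],[0.17,-0.47,0,0,0,0,0],[0.17,-0.47,0,0,0,0,0],[0.17,-0.47,0,0,0,0,0],[0,0,0,0,0,0,0]]'
python3 -m inch '[[0.1,-0.28,0,0,0,0,0],[0,0,0,0,0,0,0],[0.07,-0.19,0,0,0,0,0],[0,0,0,0,0,0,0],[0.035,-0.095,0,0,0,0,0],[0,0,0,0,0,0,0],[0,0,0,0,0,0,0],[0,0,0,0,0,0,0]]'
python3 - <<'E'
from h import *
c=read_camera("wrist");s=state();print(s["force"],s["tcp_pos"])
cv2.imwrite("pics/w10.png",c["img"])
E
```

```text
time_s: 14.9
tcp_pos: [0.5447, -0.2569, 0.1054]
tcp_rot: [0.697, 0.121, -0.696, 0.123]
force: [-1.0, -2.5, 4.5]
width: 0.125
time_s: 15.7
tcp_pos: [0.5469, -0.2633, 0.1053]
tcp_rot: [-0.695, -0.127, 0.698, -0.119]
force: [-10.6, 11.1, 18.0]
width: 0.123
[-10.14370902   9.80513857  19.43945773] [ 0.54691532 -0.26329418  0.10525806]
```

View pics/w10.png

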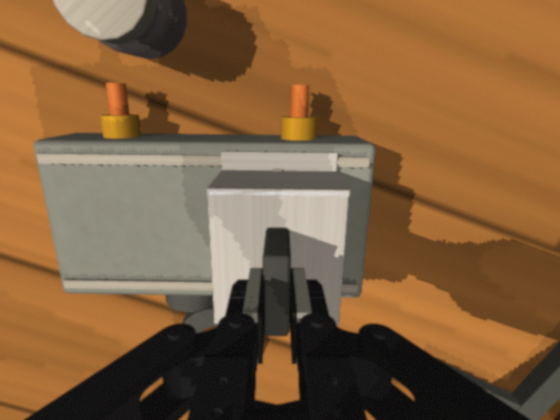

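The hood stopped after 96 mm with about 14 N of reaction. The fin is now over the knob axis (0.547,-0.263), which is where the end stop should be. I'll give one small extra push, then release and check.

```bash
python3 -m inch '[[0.05,-0.14,0,0,0,0,0],[0,0,0,0,0,0,0],[0,0,0,0,0,0,0.3],[0,0,0,0,0,0,0.5],[0,0,0,0,0,0,0.5],[0,0,1,0,0,0,0.5],[0,0,1,0,0,0,0.5],[0,0,1,0,0,0,0.5]]'
python3 -m inch '[[0,0,1,0,0,0,0.5],[0,0,1,0,0,0,0.5],[0,0.4,1,0,0,0.5,0.5],[0,1,1,0,0,1,0.5],[0,1,0.7,0,0,1,0.5],[0,1,0,0,0,1,0.5],[-0.2,1,0,0,0,1,0.5],[-0.2,1,0,0,0,1,0.5]]'
python3 - <<'E'
from h import *
c=read_camera("wrist");s=state();print(s["force"],s["tcp_pos"],s["joints"])
cv2.imwrite("pics/w11.png",c["img"])
t=read_camera("top");crop(t,310,140,100,75,8,"t11.png")
E
```

```text
time_s: 16.55
tcp_pos: [0.5507, -0.2722, 0.1799]
tcp_rot: [-0.696, -0.122, 0.697, -0.123]
force: [0.7, -0.6, -0.2]
width: 0.5
time_s: 17.35
tcp_pos: [0.5408, -0.1362, 0.2969]
tcp_rot: [0.647, 0.286, -0.647, 0.286]
force: [0.4, 1.6, 0.9]
width: 0.497
[ 0.23946918  2.10994382 -1.21180059] [ 0.54074198 -0.13078823  0.29648241] [-0.6096462   0.26840545  0.95731453  1.65439157 -0.22897012  1.33833511
 -0.3459301 ]
```

View pics/w11.png

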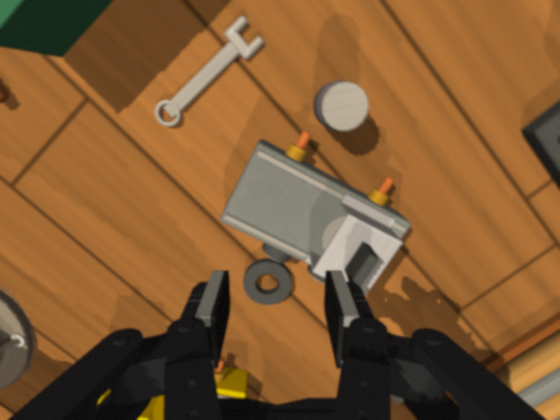

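View pics/t11.png

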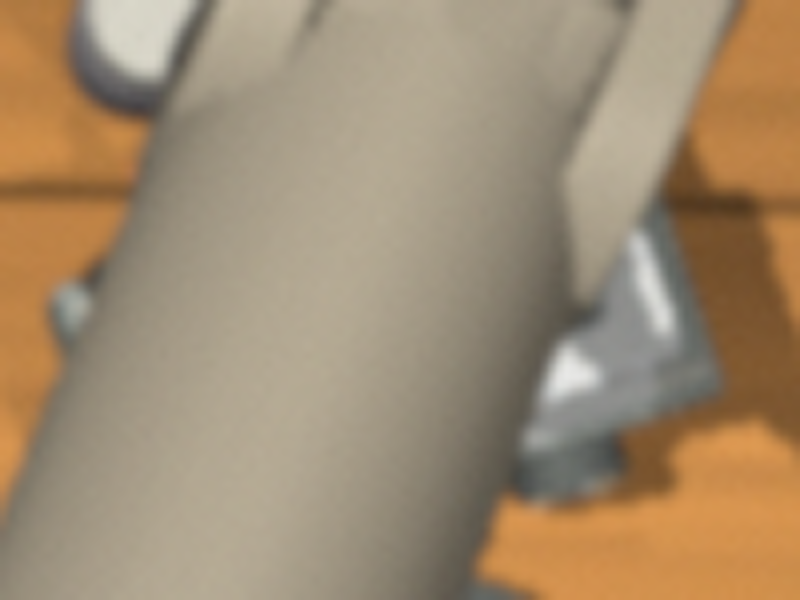

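The hood is over the knob. Moving on to the lid handle.

```bash
python3 -m inch '[[-0.1,1,0,0,0,0.5,1],[-0.1,1,0,0,0,0.5,1],[-0.1,1,0,0,0,0.5,1],[-0.1,1,0,0,0,0.5,1],[-0.2,1,0,0,0,0.5,1],[-0.2,1,0,0,0,0.5,1],[-0.2,1,0,0,0,0.5,1],[-0.2,1,0,0,0,0.5,1]]'
python3 -m inch '[[-0.3,1,0,0,0,0.5,1],[-0.3,1,0,0,0,0.5,1],[-0.3,1,0,0,0,0.5,1],[-0.3,1,0,0,0,0.5,1],[-0.3,0.8,0,0,0,0.6,1],[-0.3,0.5,0,0,0,0.7,1],[0,0,0,0,0,0.7,1],[0,0,0,0,0,0,1]]'
python3 - <<'E'
from h import *
c=read_camera("wrist");s=state();print(s["tcp_pos"],Ro.from_quat(s["tcp_rot"]).as_matrix()[:,1],s["joints"])
cv2.imwrite("pics/w12.png",c["img"])
t=read_camera("top");crop(t,310,140,100,75,8,"t12.png")
E
```

```text
time_s: 18.25
tcp_pos: [0.5108, 0.0629, 0.2969]
tcp_rot: [0.588, 0.392, -0.588, 0.393]
force: [1.6, -0.1, -0.0]
width: 0.999
time_s: 19.05
tcp_pos: [0.4654, 0.1954, 0.2969]
tcp_rot: [-0.51, -0.489, 0.511, -0.489]
force: [0.0, -0.8, 0.2]
width: 0.998
[0.46568085 0.19493376 0.29694094] [ 9.98990443e-01 -4.49224621e-02  2.57623440e-04] [-1.11375652  0.08867204  0.68389503  1.76167943 -0.05746485  1.31145656
 -0.46197813]
```

View pics/w12.png

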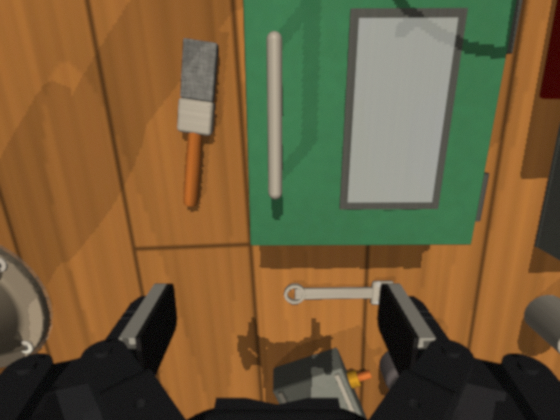

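View pics/t12.png

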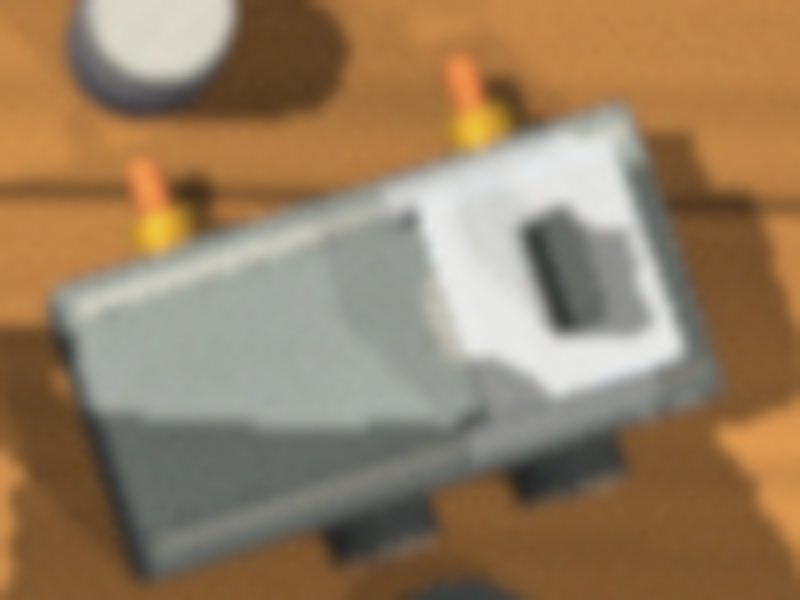

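Handle in the wrist view: column 275, rows 32–198. In the top view the hood now sits over the bezel, with the fin at crop (553,272).

Run:
```python
from h import *
t=read_camera("top");g=lambda u,v,z: ray(t,310+u/8,140+v/8,z)[:2]
a=g(272,360,.138);b=g(550,272,.138);ya=np.array([-.338,.941]);C=np.array([.5283,-.2191])
print("fin",a,b,(a-b)@ya,"reg y",(a-C)@ya,(b-C)@ya)
e=(g(418,195,.102)+g(480,365,.102))/2; print("left roof edge reg y",(e-C)@ya)
e=(g(620,135,.102)+g(685,345,.102))/2; print("right roof edge reg y",(e-C)@ya)
c=read_camera("wrist");h=[ray(c,u,v,.165) for u,v in[(274,33),(275,197)]]
print(h,(h[0]+h[1])/2,np.linalg.norm(h[0]-h[1]))
```

```text
fin [ 0.51101381 -0.1666028 ] [ 0.5420944  -0.25702394] 0.09559152919919554 reg y 0.05524259734895223 -0.04034893185024332
left roof edge reg y -0.016276475618171162
right roof edge reg y -0.08574032719018211
[array([0.4697904 , 0.32005718, 0.165     ]), array([0.4645549 , 0.19217411, 0.165     ])] [0.46717265 0.25611565 0.165     ] 0.12799020184529492
```

```bash
python3 -m inch '[[0,0.9,-0.5,0,0,0,0.6],[0,0.9,-1,0,0,0,0.6],[0,0.62,-1,0,0,0,0.6],[0,0,-1,0,0,0,0.6],[0,0,-1,0,0,0,0.6],[0,0,-1,0,0,0,0.6],[0,0,-0.6,0,0,0,0.6],[0,0,0,0,0,0,0.6]]'
python3 - <<'E'
from h import *
c=read_camera("wrist");s=state();print(s["tcp_pos"],s["force"])
cv2.imwrite("pics/w13.png",c["img"])
t=read_camera("scene");crop(t,290,140,160,130,5,"s13.png")
E
```

```text
time_s: 20.05
tcp_pos: [0.4635, 0.2557, 0.1415]
tcp_rot: [-0.509, -0.489, 0.513, -0.489]
force: [-0.6, -0.2, 0.4]
width: 0.6
[0.46469247 0.25614816 0.14308158] [-0.37075021 -0.57671159  0.55531992]
```

View pics/w13.png

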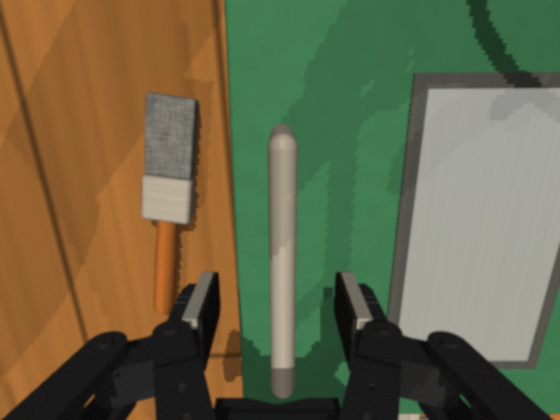

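View pics/s13.png

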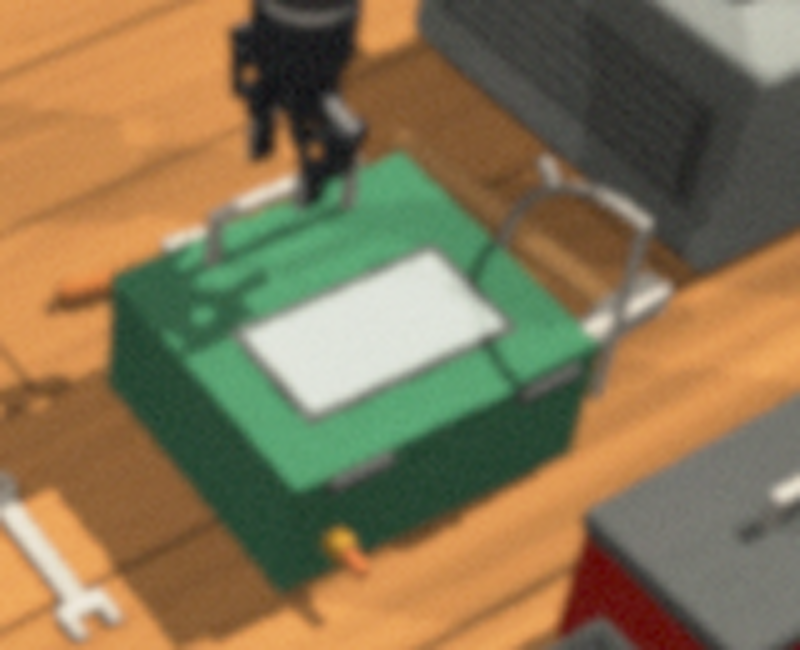

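```bash
python3 -m inch '[[0.05,0,-0.65,0,0,0,0.6],[0,0,0,0,0,0,0.3],[0,0,0,0,0,0,0],[0,0,0,0,0,0,0],[0,0,0,0,0,0,0],[0,0,0,0,0,0,0],[0,0,0,0,0,0,0],[0,0,0,0,0,0,0]]' 50
python3 - <<'E'
from h import *
c=read_camera("wrist");s=state();print(s["tcp_pos"],s["force"])
cv2.imwrite("pics/w14.png",c["img"])
E
```

```text
time_s: 20.95
tcp_pos: [0.4661, 0.2564, 0.1293]
tcp_rot: [-0.511, -0.49, 0.511, -0.488]
force: [-3.9, 0.2, 5.0]
width: 0.116
[0.46606867 0.25641458 0.12930489] [-3.5765201  -0.25345296  6.20606593]
```

View pics/w14.png

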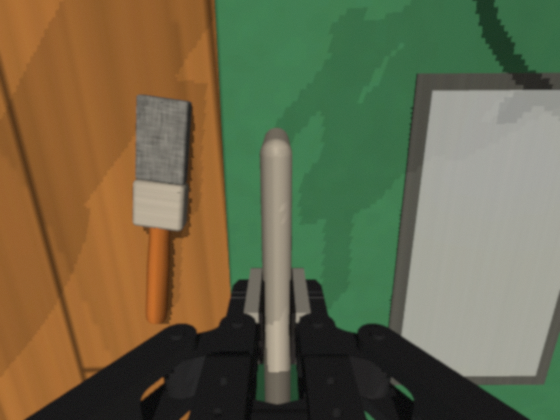

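Held at width 0.116, slightly thin for a 12 mm bar, so the pads may be on its upper half. I'll regrip 6 mm deeper.

```bash
python3 -m inch '[[0,0,0,0,0,0,0.35],[0,0,0,0,0,0,0.35],[0,0,-0.24,0,0,0,0.35],[0,0,0,0,0,0,0.35],[0,0,0,0,0,0,0],[0,0,0,0,0,0,0],[0,0,0,0,0,0,0],[0,0,0,0,0,0,0]]' 60
python3 -m inch '[[0,0,0,0,0,0,0],[0,0,0,0,0,0,0],[0,0,0.2,0,0,0,0],[0,0,0.2,0,0,0,0],[0,0,0,0,0,0,0],[0,0,0,0,0,0,0],[0,0,0,0,0,0,0],[0,0,0,0,0,0,0]]' 60
python3 - <<'E'
from h import *
c=read_camera("wrist");s=state();print(s["tcp_pos"],s["force"])
cv2.imwrite("pics/w15.png",c["img"])
t=read_camera("scene");crop(t,290,140,160,130,5,"s15.png")
E
```

```text
time_s: 21.8
tcp_pos: [0.4661, 0.2557, 0.1221]
tcp_rot: [-0.51, -0.489, 0.511, -0.489]
force: [-3.3, -0.8, 2.5]
width: 0.119
time_s: 22.6
tcp_pos: [0.4691, 0.2557, 0.1324]
tcp_rot: [0.512, 0.488, -0.51, 0.49]
force: [5.5, 0.7, -7.9]
width: 0.117
[0.46905304 0.25563216 0.13240865] [ 5.90620081  0.37852229 -6.60562519]
```

View pics/s15.png

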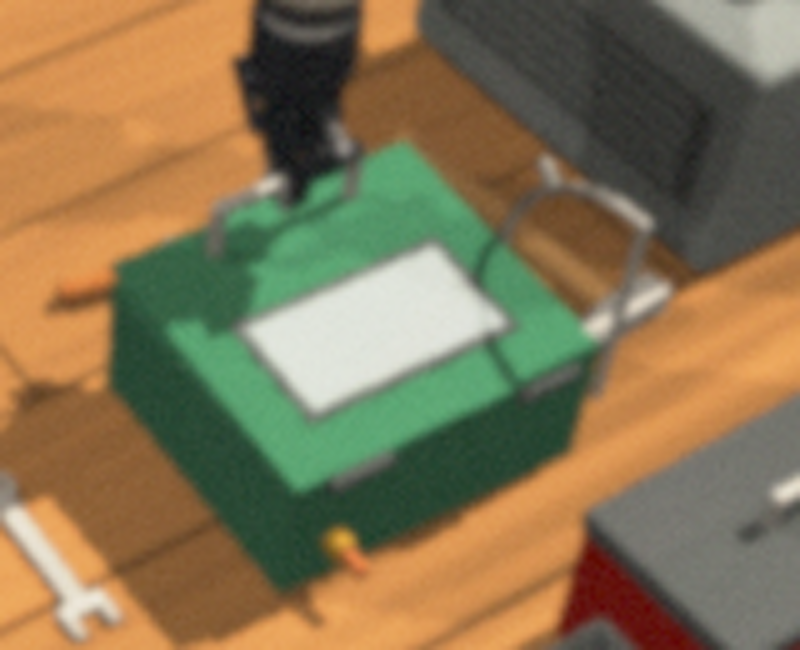

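The lid is rising with the gripper: TCP +10 mm, about 7 N. Now following the arc.

```bash
python3 -m inch '[[0.09,0,0.28,0,0,0,0],[0.14,0,0.34,0,0,0,0],[0.14,-0.01,0.34,0,0,0,0],[0.17,-0.01,0.33,0,0,0,0],[0.17,-0.01,0.33,0,0,0,0],[0.2,-0.01,0.31,0,0,0,0],[0.2,-0.01,0.31,0,0,0,0],[0,0,0,0,0,0,0]]'
python3 - <<'E'
from h import *
s=state();print(s["tcp_pos"],s["force"],s["joints"])
c=read_camera("wrist");cv2.imwrite("pics/w16.png",c["img"])
t=read_camera("scene");crop(t,290,120,160,130,5,"s16.png")
E
```

```text
time_s: 23.5
tcp_pos: [0.4953, 0.2547, 0.189]
tcp_rot: [0.511, 0.489, -0.511, 0.489]
force: [2.9, 1.1, -7.6]
width: 0.119
[0.49528944 0.25466035 0.18901311] [ 2.93240656  1.06465777 -7.56022743] [-1.07233343  0.29616981  0.637574    1.80117856 -0.19560049  1.10682002
 -0.412234  ]
```

View pics/s16.png

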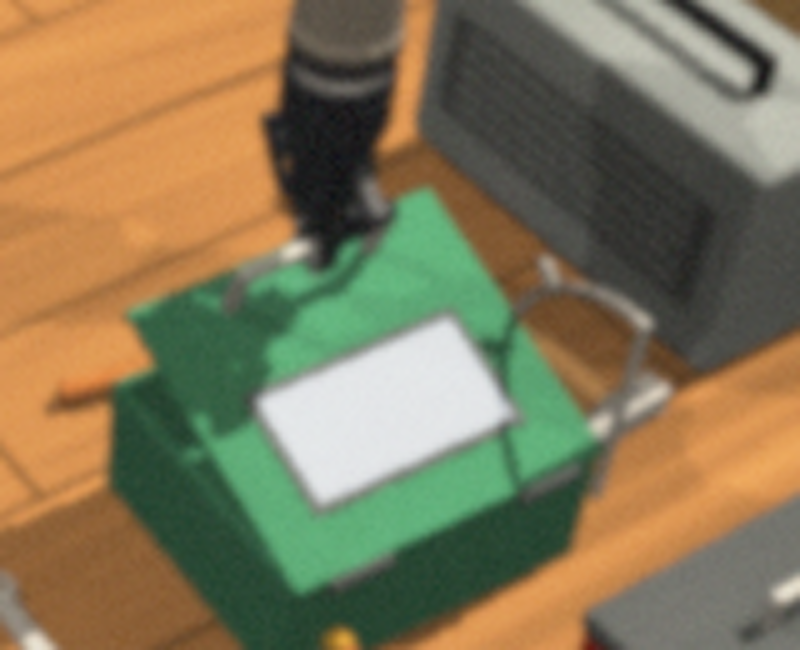

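View pics/w16.png

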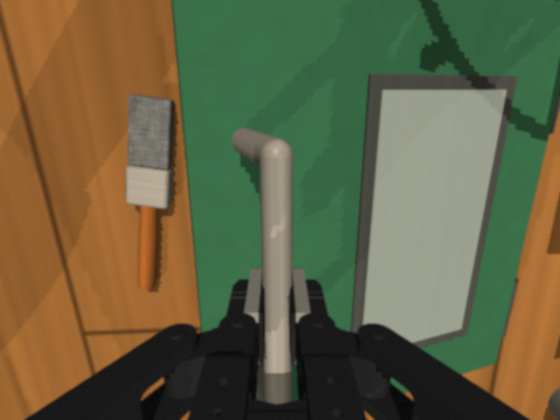

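The lid is at about 20° and the grip is steady. Continuing.

```bash
python3 -m inch '[[0.22,-0.01,0.3,0,0,0,0],[0.22,-0.01,0.3,0,0,0,0],[0.25,-0.01,0.27,0,0,0,0],[0.25,-0.01,0.27,0,0,0,0],[0.27,-0.01,0.25,0,0,0,0],[0.27,-0.01,0.25,0,0,0,0],[0,0,0,0,0,0,0],[0,0,0,0,0,0,0]]'
python3 -m inch '[[0.29,-0.01,0.23,0,0,0,0],[0.29,-0.01,0.23,0,0,0,0],[0.31,-0.01,0.2,0,0,0,0],[0.31,-0.01,0.2,0,0,0,0],[0,0,0,0,0,0,0],[0,0,0,0,0,0,0],[0,0,0,0,0,0,0],[0,0,0,0,0,0,0]]'
python3 - <<'E'
from h import *
s=state();print(s["tcp_pos"],s["force"],s["joints"])
c=read_camera("wrist");cv2.imwrite("pics/w17.png",c["img"])
t=read_camera("scene");crop(t,290,100,160,130,5,"s17.png")
t=read_camera("top");crop(t,100,90,160,130,5,"t17.png")
E
```

```text
time_s: 24.4
tcp_pos: [0.5305, 0.2534, 0.2307]
tcp_rot: [-0.51, -0.49, 0.512, -0.488]
force: [-6.9, 0.4, 0.9]
width: 0.115
time_s: 25.2
tcp_pos: [0.56, 0.2523, 0.2535]
tcp_rot: [-0.51, -0.49, 0.511, -0.488]
force: [-9.9, -1.3, 6.6]
width: 0.119
[0.56001482 0.25226197 0.25351393] [-9.91870401 -1.33565467  6.60933063] [-0.97818449  0.36401182  0.64988396  1.57788426 -0.22965844  1.27986384
 -0.33642381]
```

View pics/s17.png

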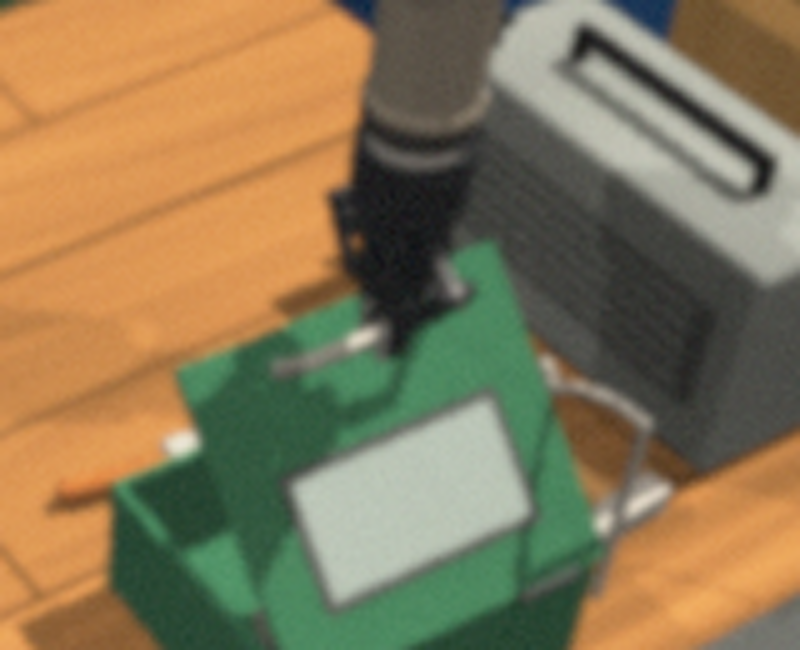

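View pics/w17.png

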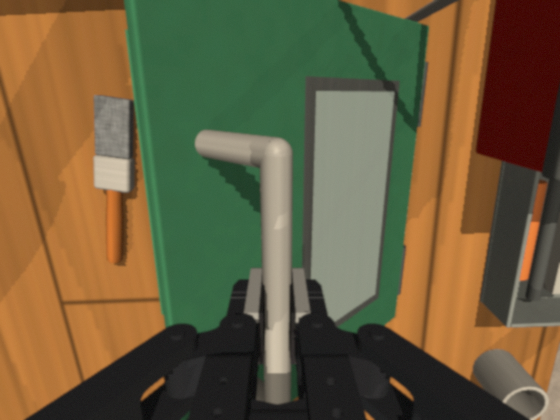

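View pics/t17.png

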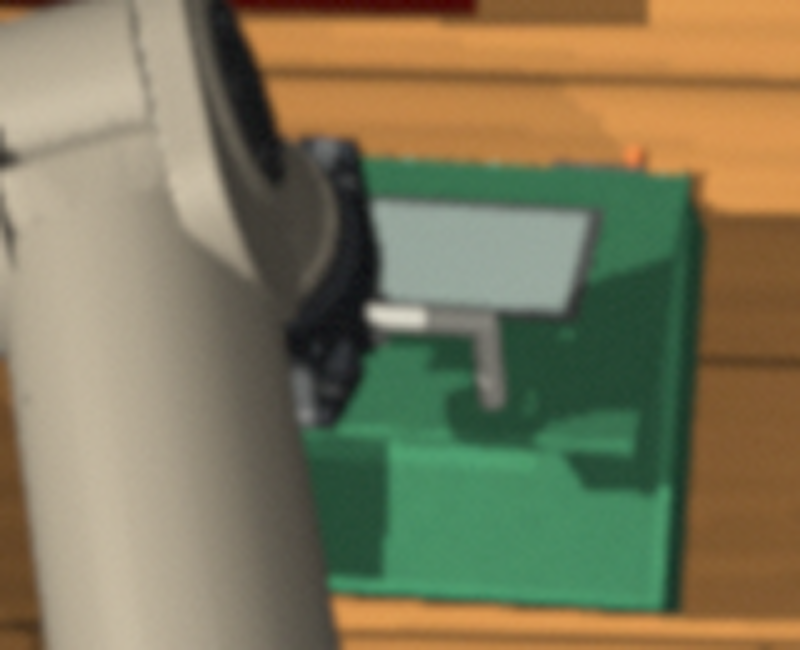

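Visually the lid is near 45°. I'll measure the angle by casting the lid's front-corner rays onto the box's side planes, with the closed-lid picture as reference.

Run:
```python
from h import *
s=read_camera("scene");f=foc(s);R=np.array(s["R"]);o=-R.T@s["t"]
yaw=np.radians(-2.0);bx=np.array([np.cos(yaw),np.sin(yaw),0]);by=np.array([-np.sin(yaw),np.cos(yaw),0])
H=np.array([.5544,.2505,.110])+.115*bx
def side(u,v,y0):
    d=R.T@np.array([(u-s["cx"])/f,(v-s["cy"])/f,1]); t=(y0-(o-H)@by)/(d@by); P=o+t*d-H
    x,z=P@bx,P[2]; return x.round(4),z.round(4),np.hypot(x,z).round(4),(180-np.degrees(np.arctan2(z,x))-2.0).round(2)
print("closed R", side(290+403/5,140+150/5,.13)); print("20deg R", side(290+430/5,120+187/5,.13),"L",side(290+128/5,120+313/5,-.13))
print("now R",side(290+492/5,100+240/5,.13),"L",side(290+178/5,100+372/5,-.13))
for th in (0,20,45):
    a=np.radians(178-th);
    for y0,oy in((.13,0),(-.13,0)):
        X=H+.2301*(np.cos(a)*bx+np.array([0,0,np.sin(a)]))+y0*by; print(th,y0,proj(s,X).round(1))
crop(s,370,135,90,75,8,"s18.png")
crop(s,300,135,90,75,8,"s18b.png")
```

```text
closed R (np.float64(-0.2228), np.float64(0.0143), np.float64(0.2233), np.float64(1.66))
20deg R (np.float64(-0.2066), np.float64(0.0888), np.float64(0.2249), np.float64(21.25)) L (np.float64(-0.2056), np.float64(0.0888), np.float64(0.224), np.float64(21.35))
now R (np.float64(-0.1556), np.float64(0.1692), np.float64(0.2299), np.float64(45.4)) L (np.float64(-0.1516), np.float64(0.1707), np.float64(0.2283), np.float64(46.39))
0 0.13 [369.2 170.1]
0 -0.13 [311.  194.7]
20 0.13 [374.8 156.9]
20 -0.13 [314.4 181.8]
45 0.13 [388.1 148. ]
45 -0.13 [324.7 174. ]
```

View pics/s18.png

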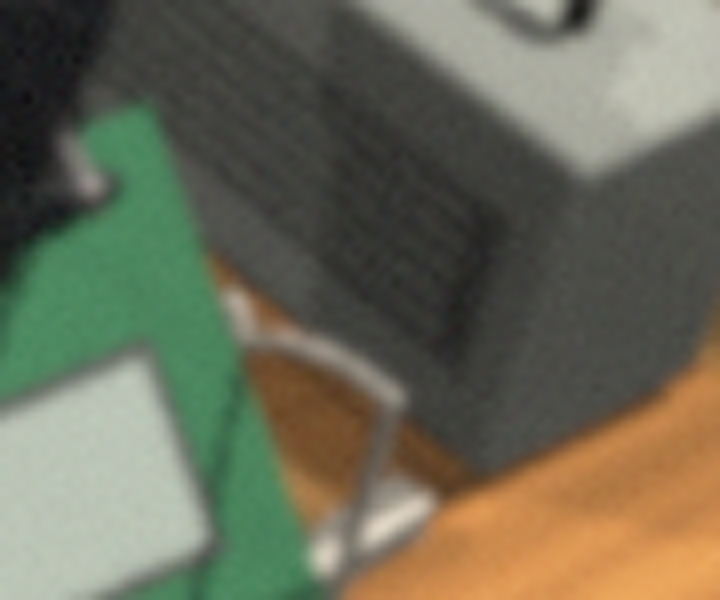

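View pics/s18b.png

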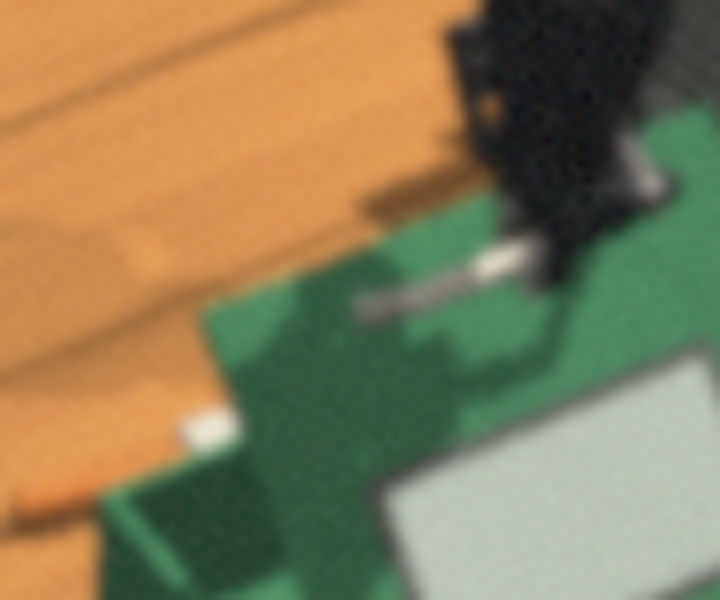

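Reference-corrected, the lid is at about 44.5°, and the arm geometry gives the same. I'll add a half-degree nudge and check that it holds.

```bash
python3 -m inch '[[0.06,0,0.06,0,0,0,0],[0,0,0,0,0,0,0],[0,0,0,0,0,0,0],[0,0,0,0,0,0,0],[0,0,0,0,0,0,0],[0,0,0,0,0,0,0],[0,0,0,0,0,0,0],[0,0,0,0,0,0,0]]' 70
python3 -m inch '[[0,0,0,0,0,0,0],[0,0,0,0,0,0,0],[0,0,0,0,0,0,0],[0,0,0,0,0,0,0],[0,0,0,0,0,0,0],[0,0,0,0,0,0,0],[0,0,0,0,0,0,0],[0,0,0,0,0,0,0]]' 70
python3 - <<'E'
from h import *
p=state()["tcp_pos"];x,z=p[0]-.671,p[2]-.1221+.053;print(p,180-np.degrees(np.arctan2(z,x))-14.5)
s=read_camera("scene");cv2.imwrite("pics/s19.png",s["img"]);crop(s,300,110,130,110,6,"s19c.png")
t=read_camera("top");cv2.imwrite("pics/t19.png",t["img"])
E
```

```text
time_s: 26.2
tcp_pos: [0.5616, 0.2522, 0.2545]
tcp_rot: [-0.51, -0.49, 0.512, -0.488]
force: [-9.0, -0.8, 5.2]
width: 0.108
time_s: 27.0
tcp_pos: [0.5615, 0.2522, 0.2545]
tcp_rot: [-0.51, -0.49, 0.512, -0.488]
force: [-8.6, -1.4, 5.0]
width: 0.112
[0.5615408  0.2521892  0.25450953] 44.94390541391664
```

View pics/s19c.png

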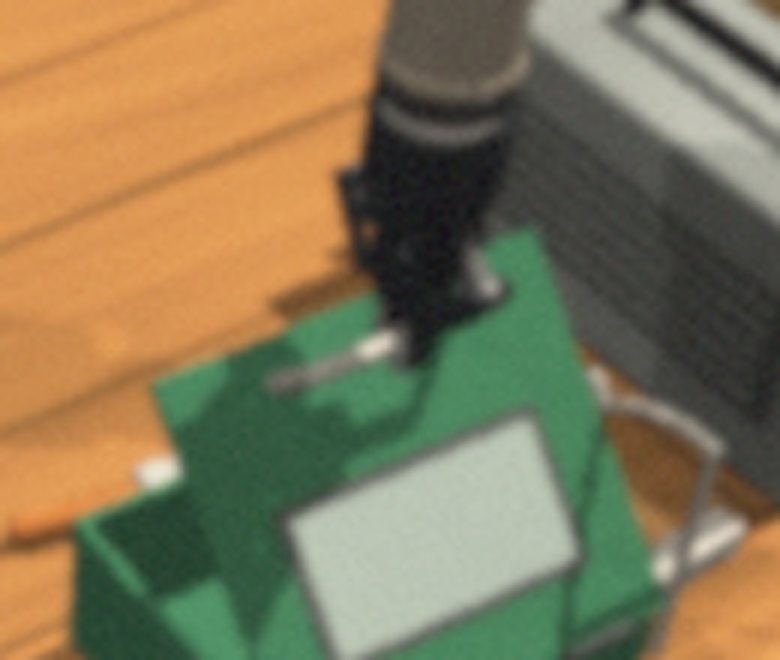

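View pics/t19.png

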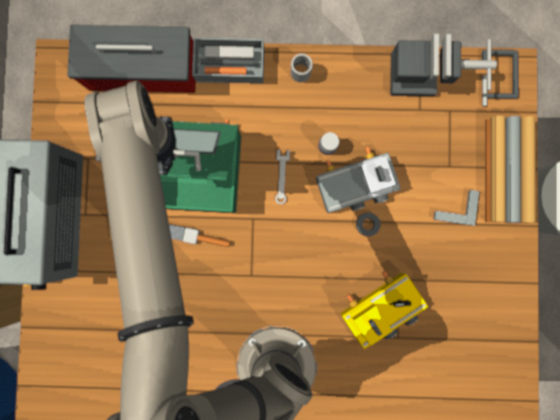

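The lid is steady at about 45°. The top view shows the hood over the knob at (380,175) and the bystanders where they were. Handing in.

```bash
python3 -c "
from rig import hand_in;print(hand_in())"
```

```text
the job is handed in; nothing more can be done
None
```

I set the knob, slid the hood home and lifted the lid. I handed the job in at about 27 s, with the gripper still holding the lid at about 45°.

- **Knob:** I turned the knob clockwise about 42°. After I let go, its nose (23°) and white line (24°) matched the tooth (23°) to within 1–2°. The hood has covered the knob since, so I couldn't check it again.
- **Lock hood:** It slid 96 mm, then stopped dead at about 14 N, with the fin right over the knob axis. The position measured from the top camera was 4–7 mm off because of perspective. The 96 mm shift it showed, the stop force and the gripper position all point to fully home.
- **Lid:** The arm geometry gives 44.9°. Before a final half-degree nudge, the camera gave 45.4–46.4°, or about 44.5° after correcting against the closed-lid picture. The lid stayed still over the last 0.8 s. The push on the handle is about 10 N, mostly along the lid, because my arc was slightly off the true radius.
- **Failed or odd checks:**
    - The first knob grasp closed above the bar without gripping it, so I regripped about 15 mm lower; the knob did not turn during the miss.
    - The lid handle's first grip read a little thin (0.116 opening). I regripped 6 mm deeper, but it read about the same.
- **Other objects:** The wire brush, jar, flange, wrench, square and yellow look-alike looked unmoved in the last top view. The arm hid the hammer there, so I couldn't check it; the arm stayed well above it.

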